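Make up a sampling kit and a plating kit in two steel trays

TASK

Make up the two kits for today's bioreactor sampling round, each thing fully down in its own holder. Sampling kit, in the tray without a dish seat: lay the white sample tube centred in the cradle, on both supports, and stand the capped glass vial in the cup. Plating kit, in the tray with the dish seat: lay the Petri dish flat in its seat, stand the small open jar in the cup and lay the forceps centred in the cradle; leave the orange bung and the marker pen where they are.

Things in the scene. Friction and masses are not known exactly. Their poses are not given: they have to be found in the camera images.
- sampling_tray: Sampling tray, no dish seat (mm): steel, fixed on light slab (6 above mat), 120 (x) x 190 (y), rim 18, floor z 6. Origin: underside centre. Grey cup at x +27, y -30: bore 34, outside 42, floor z 8, lip z 22. Cradle: two grey U supports 8 thick at x -30, y -30 and +30, 26 wide slot along y, slot floor z 18, prong tops z 32; free space between the supports.
- plating_tray: Plating tray (mm): steel, fixed on light slab (6 above mat), 120 (x) x 190 (y), rim 18, floor z 6. Origin: underside centre. Dish seat at x +27, y -45: pad top z 12, four 7 mm pegs diagonally on a 71 circle, tops z 21. Cup at x +27, y +48: bore 34, outside 42, floor z 8, lip z 22. Cradle: U supports 8 thick at x -34, y -30 and +30, slot 20 wide along y, floor z 18, prongs to z 32; free between.
- vial: Tall glass vial with a black screw cap, 25 mm diameter, 51 mm high, standing on the dark mat. Origin: centre of its underside; z up its axis.
- jar: Small open glass jar without a lid, 27 mm diameter, 28 mm high, standing on the dark mat. Origin: centre of its underside; z up its axis.
- dish: Flat round Petri dish with clear lid and tan filling, 59 mm diameter, 15 mm high (the fingers stop at about 54 mm and bear on the lowest 12 mm), lying flat on the dark mat. Origin: centre of its underside; z up.
- sample_tube: White conical sample tube with a blue cap, 20 mm thick, 103 mm long (own y axis), lying on the dark mat (z 0). Origin: middle of its underside, which is also the balance point; gripped across the middle.
- forceps: Steel forceps lying on their side on the dark mat, 128 mm long (own y axis), at most 15 mm wide, 8 mm high. Origin: middle of the underside. Rigid; gripped across the middle.
- suction_hose: Obstacle, not to be handled: the thick cream hose that hangs, fixed, in a loop before the pump and between stock and trays, at world x 0.56 to 0.63 m, y -0.13 to +0.10 m, from z 0.10 m up beyond 0.5 m. Pass nearer the robot than it, wrist and all; behind the trays the bioreactor (from x 0.51 m, y 0.16 to 0.47 m) and at far left a tower stand too: draw in before the first swing.
- bung: Orange silicone bung, 23 mm diameter, 23 mm high, on the dark mat; belongs to neither kit. Origin: centre of its underside.
- marker: Black marker pen with a blue cap, 18 mm thick, 132 mm long (own y axis), lying on the dark mat beside the stock; belongs to neither kit. Origin: middle of its underside.
Things that resemble listed ones, but are neither listed nor needed, are in the scene too. There is more than one size of the dish; the one meant has the size given above.

How it is judged (in metres and radians):
At the end, for the whole second after the job is handed in: Vial and jar upright in their cups and dish flat in its seat, each within 8 mm of the holder's centre; sample tube and forceps down in their cradles along the slot, within 8 mm across it and 15 mm along it of the cradle's middle; all at rest (x of vial in the frame of sampling_tray between 0.019 and 0.035 m and y of vial in the frame of sampling_tray between -0.038 and -0.022 m and z of vial in the frame of sampling_tray below 0.012 m and angle between each of vial, jar, dish, forceps, sample_tube's own z axis and vertical below 0.12 rad and linear speed of each of vial, jar, dish, forceps, sample_tube below 0.02 m/s and x of jar in the frame of plating_tray between 0.019 and 0.035 m and y of jar in the frame of plating_tray between 0.04 and 0.056 m and z of jar in the frame of plating_tray below 0.012 m and x of dish in the frame of plating_tray between 0.019 and 0.035 m and y of dish in the frame of plating_tray between -0.053 and -0.037 m and z of dish in the frame of plating_tray below 0.016 m and x of forceps in the frame of plating_tray between -0.042 and -0.026 m and y of forceps in the frame of plating_tray between -0.015 and 0.015 m and z of forceps in the frame of plating_tray below 0.022 m and angle between the y axis of forceps and the y axis of plating_tray, either way round below 0.2 rad and x of sample_tube in the frame of sampling_tray between -0.038 and -0.022 m and y of sample_tube in the frame of sampling_tray between -0.015 and 0.015 m and z of sample_tube in the frame of sampling_tray below 0.022 m and angle between the y axis of sample_tube and the y axis of sampling_tray, either way round below 0.2 rad); the robot touches nothing.
It fails at once if the orange bung is pushed or carried away (distance of bung from where it was at the start of the episode above 0.02 m).
It fails at once if the marker pen is pushed or carried away (distance of marker from where it was at the start of the episode above 0.02 m).
It also fails if it takes over 136 s, if anything falls off the work surface, if the arm or the gripper's body presses on something with over 40 N, if the wrist force passes 120 N, or if a joint passes its speed limit or range.

ROBOT

A 6-joint arm with a two-finger parallel gripper is mounted at the origin on a cart in front of the work surface, level with it; the furniture and walls round the work are solid. World frame = base frame: x ahead of the robot, y to its left, z up, the work surface at z = 0. Lengths are in m, angles in degrees, forces in N, time in s.
With the tool pointing down it reaches from about 0.4 to 0.825 m from the base axis. Payload 7 kg.
Tool frame: the origin (TCP) lies midway between the tips of the shut fingers; the grasp point (between the pads) lies 19 mm behind it; z points along the fingers, y is the line along which they close (so a half turn about z gives the same grasp; the last joint's range is limited). The gripper opens to 88 mm and grips with 3 to 60 N. Pads are 19 mm wide; open, the fingers measure 130 mm over their backs; the gripper's body (78 mm by 193 mm) begins 47 mm behind the grasp point.
Start: joints at [84.574, 20.546, 0.682, 0, -70.136, -16.507], TCP at [0.252, 0.626, 0.227] pointing down, gripper open.
Joint ranges: [-176.03, 176.03], [-82.01, 121.73], [-58.28, 71.71], [-173.87, 95.51], [-174.79, -0.11], [-173.66, 173.66]. Speed limits (degrees/s): [136.94, 136.94, 172.46, 180, 180, 180].

INTERFACE

Orientations are given as [roll, pitch, yaw] about the fixed x, y, z axes, in that order (R = Rz(yaw) Ry(pitch) Rx(roll)).
In Python, from plant import ctrl gives the robot as it stands. The module is installed in compiled form; this text tells all that it offers.
- The arm moves only by the tool play_rows, never from a script. Its argument "commands" is a list that holds one entry, the list of rows, each a list of 7 numbers: the turn, a rotation vector about the tool's x, y, z in rad, then the shift along the tool's x, y, z in cm, then the finger opening in cm, from 0 to 8.76. In form: [[[ax, ay, az, x, y, z, grip], ...]]. A call has 1 to 8 rows; each row is the pose to reach, as a shift and turn from the pose commanded when the call began, along the tool's axes at that moment; what a row does not reach only later rows make up. A row lasts 1/12 s, in which the tool goes at most 41.7 mm and 7.16 degrees, less where a joint would pass 70% of its speed; a pose out of reach is approached as far as the arm can. A call with a gripper value outside its range is refused whole. The fingers move at their own pace and stop on an object; the grip force is fixed at half the most. Time passes only in rows, so rows that repeat a pose let the fingers close. It gives the time, the measured TCP pose, the force, the opening and the grip force at its end, in the units of the state.
- ctrl.get_obs(): the state, without advancing time (a new reading comes with each control period).
- ctrl.snapshot(name): name is "scene" or "top" or "wrist"; returns a dict with "color" (420x560x3 uint8, red, green, blue), "camera_matrix" (3x3 intrinsics, pixels), "origin" and "rotation" of the camera in the world; the wrist camera has in their place "hand_eye" (4x4, takes a point from camera to tool coordinates, whose origin is the TCP and whose axes are the flange's). Camera axes: x right, y down, z forward; pixel columns grow to the right and rows downward; lengths in m; the calibration is good to about 2 mm. A picture is of the moment at which its call begins: read the wrist's pose just before it. There is no depth.
- ctrl.close_job(): hands the job in; it is judged then, once.
Trained networks look in a picture, given as the dict that the camera call returned (one of the last four; its "shot" number tells which), for a name from the list of things; names that differ only in an ending like _2 or _b are one class to them, and where a whole thing is asked for, a point or a joint stands for the part that bears it (a point fixed in the world has none). Each returns a list of dicts, best first, with "conf" (0 to 1); they miss things now and then, are a little off and sometimes report something else, mostly with a low value. They report only what shows in the picture. A call takes as long as a camera call. They do not tell look-alikes from the thing itself.
- ctrl.find_in(picture, name): "bbox" ([left, top, width, height] in pixels, round what is visible of it).
The state is a dict: "clock": time; "joint_pos": joint angles; "qvel": joint speeds; "tau": joint torques, N m; "tool_pos": TCP position; "orientation": TCP orientation; "force": force on the tool from outside, world axes, zero at the start; "moment": the same for the moment, N m; "opening": finger opening in m; "gripper_force": force on a finger pad.
Only numpy, scipy, OpenCV 4.12 (cv2) and the standard library are available. Lean on these libraries where they do the work, as an engineer would, in place of code of your own. Each camera call takes 0.05 s, during which the arm holds its last target. There are 200 camera calls.

## Working session

There is one attempt and no reset: what is moved stays moved. The work goes in short steps, Python scripts to look and compute and a tool call to move; the robot and the scene stay as the last step left them, time stands still between calls to the robot, and variables do not carry over. Pictures are saved under pics/ and viewed, at most 18 in all, crops included, and the job is handed in when it is done.

Besides the shell and the picture viewer there is one more tool, called after "Request:" as name([rows], argument=value, ...), one row to a line, values as JSON. play_rows: Moves the arm, as the interface text tells. Its arguments: {"type":"object","properties":{"commands":{"type":"array","items":{"type":"array","items":{"type":"array","items":{"type":"number"}}}}},"required":["commands"]}

```bash
mkdir -p pics
cat > h.py <<'E'
import numpy as np, cv2
from scipy.spatial.transform import Rotation as R
from plant import ctrl
def shot(cam,save=None):
    o=ctrl.get_obs(); s=ctrl.snapshot(cam)
    if cam=="wrist":
        T=np.eye(4);T[:3,:3]=R.from_euler('xyz',o["orientation"],degrees=True).as_matrix();T[:3,3]=o["tool_pos"]
        M=T@np.array(s["hand_eye"]); s["O"],s["Rm"]=M[:3,3],M[:3,:3]
    else: s["O"],s["Rm"]=np.array(s["origin"]),np.array(s["rotation"])
    if save: cv2.imwrite("pics/"+save,s["color"][:,:,::-1])
    return s
def w(s,u,v,z=0.):
    d=s["Rm"]@np.linalg.inv(s["camera_matrix"])@np.array([u,v,1.])
    return s["O"]+d*(z-s["O"][2])/d[2]
def px(s,p):
    q=np.array(s["camera_matrix"])@(s["Rm"].T@(np.array(p)-s["O"])); return q[:2]/q[2]
def find(s,names,z=0.,n=3):
    for k in names:
        for d in ctrl.find_in(s,k)[:n]:
            b=d["bbox"]; print(k,round(d["conf"],2),np.round(b).astype(int),np.round(w(s,b[0]+b[2]/2,b[1]+b[3]/2,z),3))
def obs():
    o=ctrl.get_obs(); print(o["clock"],np.round(o["tool_pos"],4),np.round(o["orientation"],2),np.round(o["joint_pos"],1),o["opening"],np.round(o["force"],1))
E
python3 - <<'E'
from h import *
obs()
N=["sampling_tray","plating_tray","vial","jar","dish","sample_tube","forceps","bung","marker"]
for c in ["top","scene"]:
    s=shot(c,c+".png"); print(c,np.round(s["O"],3),np.round(s["Rm"],2).tolist()); find(s,N)
E
```

```text
0.0 [0.252  0.6257 0.2256] [ 1.799e+02 -1.000e-02 -2.194e+01] [ 84.6  20.6   0.6  -0.  -70.1 -16.5] 0.08776626778744716 [-0.   0.5  0.1]
top [ 0.457 -0.106  1.445] [-174.6, 0.63, -89.12]Traceback (most recent call last):
  File "<stdin>", line 5, in <module>
  File "h.py", line 20, in find
    b=d["bbox"]; print(k,round(d["conf"],2),np.round(b).astype(int),np.round(w(s,b[0]+b[2]/2,b[1]+b[3]/2,z),3))
                                                                             ~^^^^^^^^^^^^^^^^^^^^^^^^^^^^^
  File "h.py", line 14, in w
    return s["O"]+d*(z-s["O"][2])/d[2]
                                  ~^^^
IndexError: invalid index to scalar variable.
```

View pics/top.png

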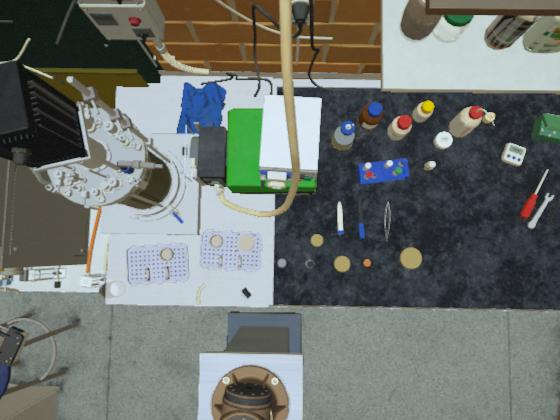

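The top view shows trays at (158,264) and (232,251). There are dish candidates at (317,240), (342,264) and (411,258). The tube is at (340,218), the forceps at (387,220), and the small cylinders are near (282,263) and (309,264), with the bung at (367,263). The camera rotation is given as Euler angles, so I'll fix that.

```bash
sed -i 's/np.array(s\["rotation"\])$/R.from_euler("xyz",s["rotation"],degrees=True).as_matrix()/' h.py
python3 - <<'E'
from h import *
N=["sampling_tray","plating_tray","vial","jar","dish","sample_tube","forceps","bung","marker"]
for c in ["top","scene"]:
    s=shot(c,c+".png"); print(c,np.round(s["O"],3)); find(s,N)
    if c=="top":
        a=s["color"]; im=np.hstack([cv2.resize(a[195:300,265:435],None,fx=4.7,fy=4.7,interpolation=3)]); cv2.imwrite("pics/topc.png",im[:,:,::-1])
        for u,v in [(317,240),(342,264),(411,258)]: print(np.round(w(s,u,v,.01),3))
        print("mm/px",np.linalg.norm(w(s,300,250)-w(s,301,250))*1e3)
E
```

```text
top [ 0.457 -0.106  1.445]
sampling_tray 0.73 [130 242  62  44] [0.421 0.288 0.   ]
plating_tray 0.9 [197 231  68  42] [0.463 0.071 0.   ]
vial 0.57 [308 263   6   4] [ 0.425 -0.18   0.   ]
jar 0.62 [280 259  10  10] [ 0.427 -0.099  0.   ]
dish 0.92 [400 248  23  19] [ 0.451 -0.494  0.   ]
dish 0.68 [314 236   7  11] [ 0.497 -0.2    0.   ]
dish 0.62 [334 260  19  12] [ 0.424 -0.282  0.   ]
bung 0.61 [362 257   9   9] [ 0.437 -0.354  0.   ]
marker 0.63 [332 259  19  12] [ 0.427 -0.277  0.   ]
marker 0.58 [354 198  12  42] [ 0.572 -0.333 -0.   ]
[ 0.503 -0.199  0.01 ]
[ 0.43  -0.277  0.01 ]
[ 0.451 -0.491  0.01 ]
mm/px 3.138193739668321
scene [ 0.048 -0.579  0.902]
sampling_tray 0.58 [ 98 176  70  52] [0.425 0.307 0.   ]
plating_tray 0.56 [160 202  73  57] [0.474 0.082 0.   ]
vial 0.69 [249 276  11  20] [ 0.441 -0.166  0.   ]
dish 0.9 [278 306  21  19] [ 0.432 -0.282  0.   ]
dish 0.64 [353 350  34  31] [ 0.454 -0.494  0.   ]
dish 0.49 [275 271  14  15] [ 0.501 -0.204  0.   ]
sample_tube 0.66 [310 259  20  30] [ 0.576 -0.27  -0.   ]
forceps 0.63 [358 293  22  31] [ 0.572 -0.419  0.   ]
bung 0.59 [308 324  12  14] [ 0.44  -0.351  0.   ]
marker 0.52 [321 265  35  45] [ 0.573 -0.329  0.   ]
```

View pics/topc.png

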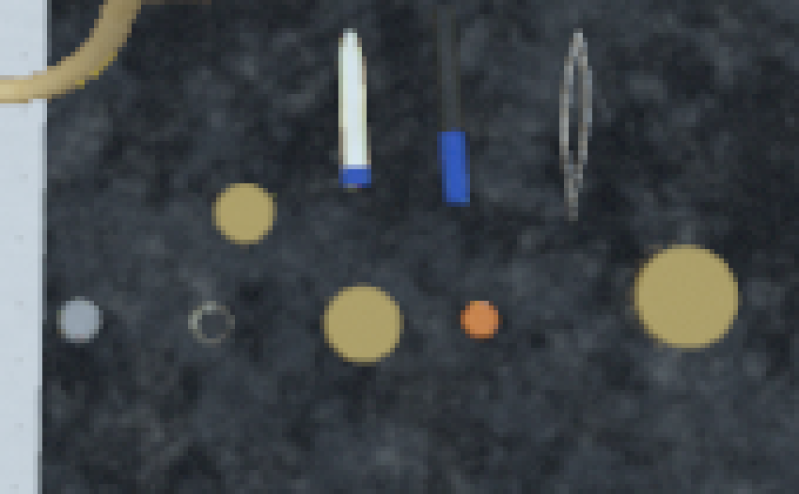

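View pics/scene.png

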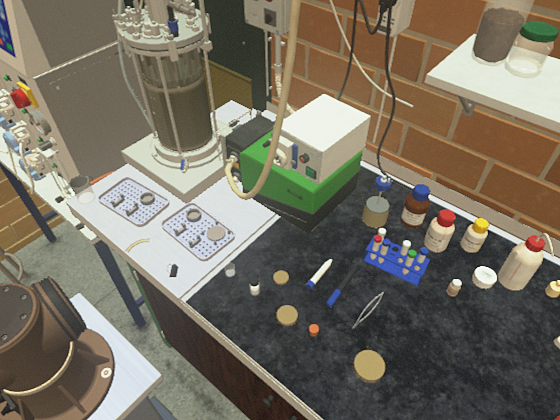

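The dish meant is one of small (317,240), about 41 mm, medium (342,264), about 55 mm, and large (411,258), about 70 mm. Medium fits 59 mm once the rim is counted. The enlarged crop confirms it at (362,324). The dark-topped item at (309,264) looks like the vial and the grey one at (282,263) like the jar. I'll check both from the wrist camera, so first I draw in and swing.

Request:
play_rows([
  [[0,0,-0.12,11.6,24,-3.4,8.7],[0,0,-0.383,11.6,24,-3.4,8.7],[0,0,-0.383,11.6,24,-3.4,8.7],[0,0,-0.383,11.6,24,-3.4,8.7],[0,0,-0.383,11.6,24,-3.4,8.7],[0,0,-0.383,11.6,24,-3.4,8.7],[0,0,-0.383,11.6,24,-3.4,8.7],[0,0,-0.383,11.6,24,-3.4,8.7]],
])

```text
clock: 1.77
tool_pos: [0.2702, 0.3568, 0.2621]
orientation: [-179.8, -0.0, -0.1]
force: [-0.9, 0.6, -0.7]
opening: 0.0872
gripper_force: 0.0
```

```bash
python3 -c "
from h import *
obs()"
```

```text
1.7667 [0.2702 0.3568 0.2621] [-1.7984e+02 -3.0000e-02 -7.0000e-02] [ 78.2  -3.1 -23.2  -0.  -69.7  11.7] 0.08718693324496748 [-0.9  0.6 -0.7]
```

Request:
play_rows([
  [[0,0,0,14,26,-1,8.7],[0,0,0,14,26,-1,8.7],[0,0,0,14,26,-1,8.7],[0,0,0,14,26,-1,8.7],[0,0,0,14,26,-1,8.7],[0,0,0,14,26,-1,8.7],[0,0,0,14,26,-1,8.7],[0,0,0,14,26,-1,8.7]],
])

```text
clock: 2.43
tool_pos: [0.4121, 0.0955, 0.2709]
orientation: [180.0, -0.0, -0.3]
force: [-0.3, 0.7, -0.2]
opening: 0.0869
gripper_force: 0.0
```

Run:
```python
from h import *
obs(); s=shot("wrist","w1.png"); print(s["O"],s["Rm"].round(2).tolist()); find(s,["sampling_tray","plating_tray"],.03)
```

```text
2.4333 [0.4121 0.0955 0.2709] [ 1.7996e+02 -4.0000e-02 -2.9000e-01] [ 40.1  -6.  -24.6   0.1 -71.3  49.6] 0.08691720935511238 [-0.3  0.7 -0.2]
[0.47809382 0.09523815 0.4303453 ] [[-0.0, -0.97, -0.25], [-1.0, 0.0, -0.0], [0.0, 0.25, -0.97]]
sampling_tray 0.57 [  8 110 188 125] [0.423 0.294 0.03 ]
plating_tray 0.83 [219  71 179 120] [0.467 0.066 0.03 ]
```

View pics/w1.png

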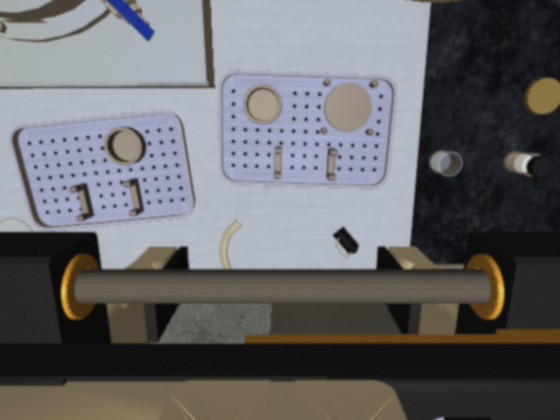

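The wrist view shows both trays. Sampling is at left, with its cup at (125,145) and supports at (80,202) and (133,197). Plating has its cup at (262,104), seat at (348,107) with pegs at (326,82), (375,84), (370,132) and (324,130), and supports at (278,163) and (332,163). Next I fit poses and overlay them.

```bash
cat > fit.py <<'E'
from h import *
from scipy.optimize import least_squares
q=25.1
PT={"P":[((27,48,22),(262.5,104)),((27+q,-45+q,21),(326,82)),((27+q,-45-q,21),(375,84)),((27-q,-45-q,21),(370,132)),((27-q,-45+q,21),(324,130)),((27,-45,12),(348,107)),((-34,30,25),(278,163)),((-34,-30,25),(332,163))],
"S":[((27,-30,22),(125,145)),((-30,30,25),(80,202)),((-30,-30,25),(133,197))]}
def tr(p,m):
    c,sn=np.cos(p[2]),np.sin(p[2]); m=np.array(m)/1e3
    return np.array([p[0]+c*m[0]-sn*m[1],p[1]+sn*m[0]+c*m[1],.006+m[2]])
E
python3 - <<'E'
from fit import *
s=shot("wrist"); im=cv2.resize(s["color"],None,fx=2,fy=2,interpolation=2)[:,:,::-1].copy()
for k,x0 in (("P",(.46,.07,0)),("S",(.42,.29,0))):
    f=lambda p:np.concatenate([px(s,tr(p,m))-u for m,u in PT[k]])
    r=least_squares(f,x0); print(k,r.x.round(4),np.degrees(r.x[2]).round(2),r.fun.round(1))
    ring=lambda c,rad,z:[(c[0]+rad*np.cos(t),c[1]+rad*np.sin(t),z) for t in np.linspace(0,6.28,30)]
    P=[ring((27,-30 if k=="S" else 48),21,22),[(a*60,b*95,18) for a,b in((1,1),(1,-1),(-1,-1),(-1,1),(1,1))]]
    X=-30 if k=="S" else -34; h=13 if k=="S" else 10
    for Y in(-30,30): P+=[[(X+e*h,Y-4,32),(X+e*h,Y+4,32)] for e in(-1,1)]
    if k=="P": P+=[ring((27+a*q,-45+b*q),3.5,21) for a in(1,-1) for b in(1,-1)]
    for l in P: cv2.polylines(im,[np.int32([2*px(s,tr(r.x,m))+1 for m in l])],False,(0,0,255),1,16)
cv2.imwrite("pics/ov.png",im[120:480,0:800])
E
```

```text
P [ 0.4642  0.0737 -0.0325] -1.86 [-0.6  0.2  1.1 -0.6 -0.2 -1.1  0.5 -0.1  0.3  0.4 -0.3  0.3 -0.7 -0.3
 -0.   1.3]
S [0.4206 0.2989 0.0818] 4.68 [-0.4  0.5  0.4 -0.6  0.1  0. ]
```

View pics/ov.png

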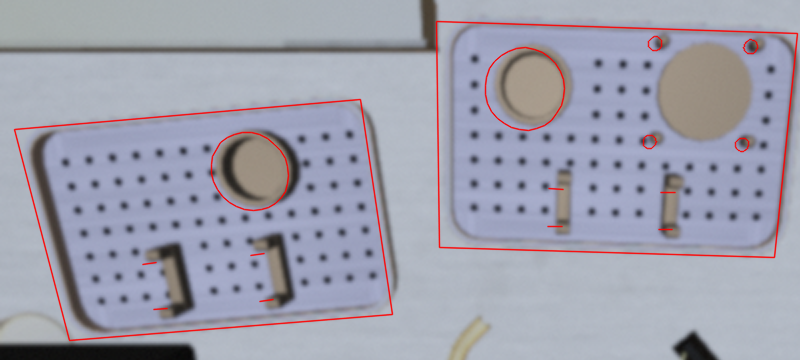

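The overlay is offset because the arm was still settling between the two shots. I'll redo the fit from the settled picture, segmenting the beige discs and bars.

Run:
```python
from h import *
obs(); s=shot("wrist"); a=s["color"].astype(int)
m=((a[:,:,0]-a[:,:,2])>15); m[:60]=0; m[235:]=0; m[:,400:]=0
n,l,st,c=cv2.connectedComponentsWithStats(m.astype(np.uint8))
for i in range(1,n):
    if st[i][4]>40: 
        r=cv2.minAreaRect(np.argwhere(l==i)[:,::-1].astype(np.float32))
        print(st[i],c[i].round(1),np.round(w(s,*c[i],z=.018),4),np.round(r[1],1),round(r[2],1))
print(np.round([w(s,u,v,.018) for u,v in((348,100),)],3), np.linalg.norm(w(s,280,110,.02)-w(s,281,110,.02))*1e3)
```

```text
2.6333 [0.4102 0.1004 0.2705] [-1.7999e+02  1.0000e-02 -4.0000e-02] [ 40.8  -6.  -24.7  -0.  -71.3  49.2] 0.08666739956704707 [-0.2  0.8  0.1]
[213  60   6  24  99] [215.2  70.1] [0.5277 0.1715 0.018 ] [ 5. 23.] 0.0
[ 249   83   37   38 1082] [267.3 101.9] [0.4953 0.1164 0.018 ] [37. 36.] 90.0
[ 331   82   45   47 1651] [352.8 105.2] [0.4918 0.0233 0.018 ] [43.8 46. ] 45.0
[109 126  37  36 896] [129.3 143.1] [0.4513 0.2708 0.018 ] [35. 36.] 90.0
[280 147   5  29 124] [282.  160.5] [0.4319 0.1004 0.018 ] [28.  4.] 90.0
[333 149   8  29 144] [335.9 162.1] [0.43   0.0394 0.018 ] [ 6.7 28.1] 2.5
[135 183   9  23 122] [138.9 194.2] [0.3932 0.2657 0.018 ] [22.6  5.3] 78.7
[ 83 188   9  23 119] [ 86.9 199.1] [0.3874 0.3266 0.018 ] [22.8  5.3] 76.0
[226 219  19  16 142] [235.5 227.4] [0.3531 0.1554 0.018 ] [ 7.1 21.2] 45.0
[[0.497 0.029 0.018]] 1.0868151230643628
```

Request:
play_rows([
  [[0,0,0,0,31,0,8.7],[0,0,0,0,31,0,8.7],[0,0,0,0,31,0,8.7],[0,0,0,0,31,0,8.7],[0,0,0,0,31,0,8.7],[0,0,0,0,31,0,8.7],[0,0,0,0,31,0,8.7],[0,0,0,0,31,0,8.7]],
])

```text
clock: 3.35
tool_pos: [0.4105, -0.2117, 0.2706]
orientation: [180.0, 0.0, 0.1]
force: [0.4, -0.4, 0.3]
opening: 0.0873
gripper_force: 0.0
```

Request:
play_rows([
  [[0,0,0,0,0,0,8.7],[0,0,0,0,0,0,8.7],[0,0,0,0,0,0,8.7],[0,0,0,0,0,0,8.7]],
])

```text
clock: 3.68
tool_pos: [0.4106, -0.2084, 0.2706]
orientation: [-180.0, -0.0, 0.2]
force: [0.4, 1.1, 0.6]
opening: 0.0869
gripper_force: 0.0
```

Run:
```python
from h import *
obs(); s=shot("wrist","w2.png"); t=shot("scene","s2.png")
find(s,["vial","jar","dish","sample_tube","forceps","bung","marker"],.01)
cv2.imwrite("pics/w2s.png",np.hstack([s["color"],t["color"][:, :240]])[:,:,::-1])
```

```text
3.6833 [ 0.4106 -0.2084  0.2706] [-1.7999e+02 -2.0000e-02  1.6000e-01] [ -2.3  -1.9 -20.9  -0.  -70.9  92.5] 0.0869209329334623 [0.4 1.1 0.6]
vial 0.91 [243 153  23  22] [ 0.428 -0.176  0.01 ]
jar 0.78 [163 150  30  25] [ 0.429 -0.089  0.01 ]
dish 0.83 [496 114  63  56] [ 0.453 -0.488  0.01 ]
dish 0.75 [260  77  30  36] [ 0.503 -0.201  0.01 ]
dish 0.58 [324 138  41  44] [ 0.432 -0.28   0.01 ]
sample_tube 0.67 [336   3  16  72] [ 0.561 -0.274  0.01 ]
forceps 0.94 [467   0  24  97] [ 0.551 -0.419  0.01 ]
bung 0.87 [398 150  25  24] [ 0.431 -0.357  0.01 ]
marker 0.91 [394   3  20  87] [ 0.554 -0.338  0.01 ]
```

View pics/w2s.png

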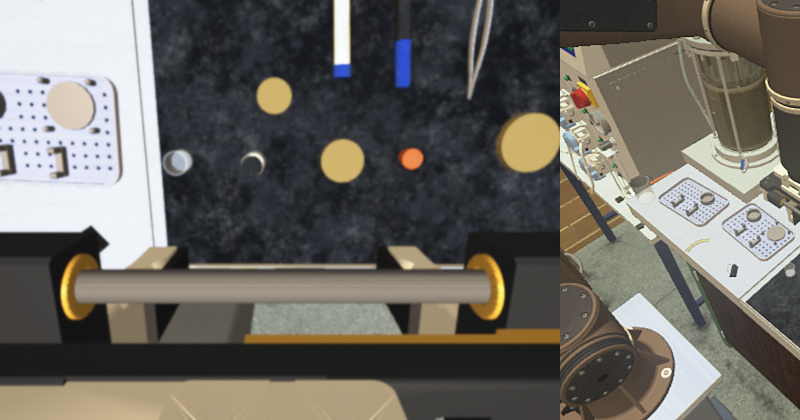

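The wrist view shows the jar at (178,162), the capped vial at (254,163), the medium dish at (342,161) and the bung at (411,159). The tube, marker and forceps are at the top edge. I'll check the arm's shape against the hose and measure the dish diameters.

Run:
```python
from h import *
s=shot("wrist"); a=s["color"].astype(int)
m=((a[:,:,0]-a[:,:,2])>50).astype(np.uint8); m[230:]=0; m[:,:160]=0
n,l,st,c=cv2.connectedComponentsWithStats(m)
for i in range(1,n):
    if st[i][4]>100: print(st[i],c[i].round(1),np.round(w(s,*c[i],z=.013),4),"diam mm",round(1e3*np.linalg.norm(w(s,c[i][0]-st[i][2]/2,c[i][1],.01)-w(s,c[i][0]+st[i][2]/2,c[i][1],.01)),1))
x=cv2.resize(s["color"][70:190,160:440],None,fx=2.85,fy=2.85,interpolation=2); t=cv2.imread("pics/s2.png"); t=cv2.resize(t[:,:],None,fx=.6,fy=.6)
o=np.zeros((342+252,798,3),np.uint8); o[:342,:x.shape[1]]=x[:342,:798,::-1]; o[342:,:336]=t; 
t2=ctrl.snapshot("top")["color"][:,:,::-1]; o[342:,336:672]=cv2.resize(t2,None,fx=.6,fy=.6); cv2.imwrite("pics/c3.png",o)
```

```text
[ 255   77   35   37 1021] [272.3  94.9] [ 0.503  -0.1991  0.013 ] diam mm 38.6
[ 496  112   64   60 2937] [527.8 140.9] [ 0.4538 -0.4872  0.013 ] diam mm 72.8
[ 320  139   43   43 1485] [340.7 159.9] [ 0.4322 -0.2769  0.013 ] diam mm 49.5
[397 147  26  23 443] [409.7 157.5] [ 0.435  -0.3555  0.013 ] diam mm 29.9
```

View pics/c3.png

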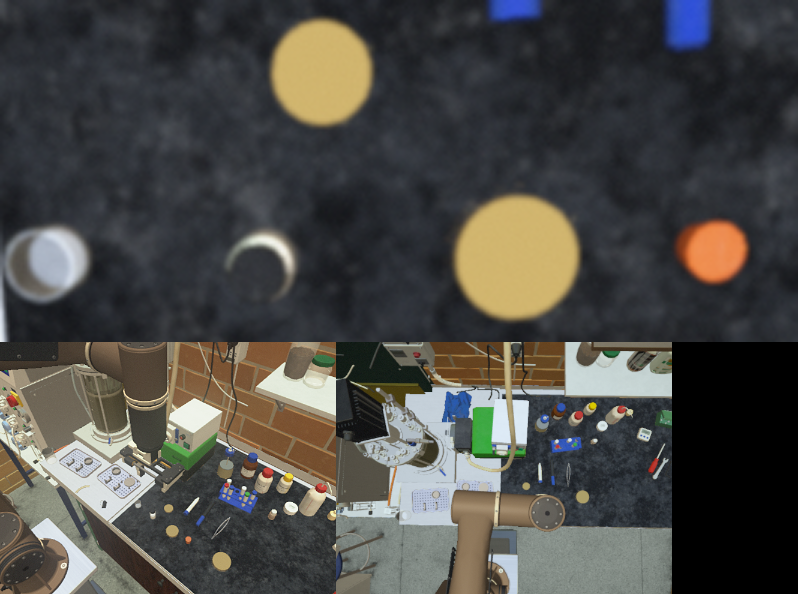

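The L-shaped wrist link runs to the left of the tool, so I'll use yaw −180, which puts the camera on the robot's side and keeps clear of the hose and bioreactor. The medium dish has about 50 mm of filling, against 39 and 73 mm for the others, so it is the 59 mm one. I'm turning the tool above the vial.

Request:
play_rows([
  [[0,0,0.12,1.8,-3.4,0,8.7],[0,0,0.785,1.8,-3.4,0,8.7],[0,0,0.785,1.8,-3.4,0,8.7],[0,0,0.785,1.8,-3.4,0,8.7],[0,0,0.785,1.8,-3.4,0,8.7],[0,0,0.785,1.8,-3.4,0,8.7],[0,0,0.785,1.8,-3.4,0,8.7],[0,0,0.785,1.8,-3.4,0,8.7]],
])

```text
clock: 4.9
tool_pos: [0.4282, -0.1759, 0.2705]
orientation: [180.0, 0.0, -45.1]
force: [-0.1, -1.2, 0.2]
opening: 0.0869
gripper_force: 0.0
```

Request:
play_rows([
  [[0,0,0.785,0,0,0,8.7],[0,0,0.785,0,0,0,8.7],[0,0,0.785,0,0,0,8.7],[0,0,0.785,0,0,0,8.7],[0,0,0.785,0,0,0,8.7],[0,0,0.785,0,0,0,8.7],[0,0,0.785,0,0,0,8.7]],
])

```text
clock: 5.48
tool_pos: [0.4281, -0.1759, 0.2705]
orientation: [180.0, 0.0, -90.2]
force: [-0.6, -0.1, -0.7]
opening: 0.087
gripper_force: 0.0
```

Request:
play_rows([
  [[0,0,0.785,0,0,0,8.7],[0,0,0.785,0,0,0,8.7],[0,0,0.785,0,0,0,8.7],[0,0,0.785,0,0,0,8.7],[0,0,0.785,0,0,0,8.7],[0,0,0.785,0,0,0,8.7],[0,0,0.785,0,0,0,8.7]],
])

```text
clock: 6.07
tool_pos: [0.4282, -0.1759, 0.2705]
orientation: [180.0, -0.0, -135.2]
force: [0.0, 0.0, 0.8]
opening: 0.0871
gripper_force: 0.0
```

Request:
play_rows([
  [[0,0,0.786,0,0,0,4.4],[0,0,0.786,0,0,0,4.4],[0,0,0.786,0,0,0,4.4],[0,0,0.786,0,0,0,4.4],[0,0,0.786,0,0,0,4.4],[0,0,0.786,0,0,0,4.4],[0,0,0.786,0,0,0,4.4],[0,0,0.786,0,0,0,4.4]],
])

```text
clock: 6.73
tool_pos: [0.4282, -0.1759, 0.2705]
orientation: [180.0, -0.0, -179.9]
force: [0.4, -0.4, -0.3]
opening: 0.0451
gripper_force: 0.0
```

Request:
play_rows([
  [[0,0,0,0,0,0,4.4],[0,0,0,0,0,0,4.4],[0,0,0,0,0,0,4.4],[0,0,0,0,0,0,4.4]],
])

```text
clock: 7.07
tool_pos: [0.4282, -0.1758, 0.2706]
orientation: [-180.0, 0.0, -179.9]
force: [-0.8, -0.1, 0.3]
opening: 0.0439
gripper_force: 0.0
```

Run:
```python
from h import *
obs(); s=shot("wrist","w4.png"); cv2.imwrite("pics/w4c.png",cv2.resize(s["color"],None,fx=1.4,fy=1.4)[:400,:,::-1])
find(s,["vial"],.04);find(s,["jar"],.014);find(s,["dish"],.012)
```

```text
7.0667 [ 0.4282 -0.1758  0.2706] [-180.      0.   -179.89] [  2.2  -1.6 -20.7   0.  -70.9 -92. ] 0.04385582094229621 [-0.8 -0.1  0.3]
vial 0.77 [273 170  23  23] [ 0.428 -0.173  0.04 ]
jar 0.92 [344 170  29  26] [ 0.433 -0.088  0.014]
dish 0.7 [247 221  31  32] [ 0.5   -0.2    0.012]
dish 0.62 [  0 169  51  54] [ 0.45  -0.477  0.012]
```

View pics/w4c.png

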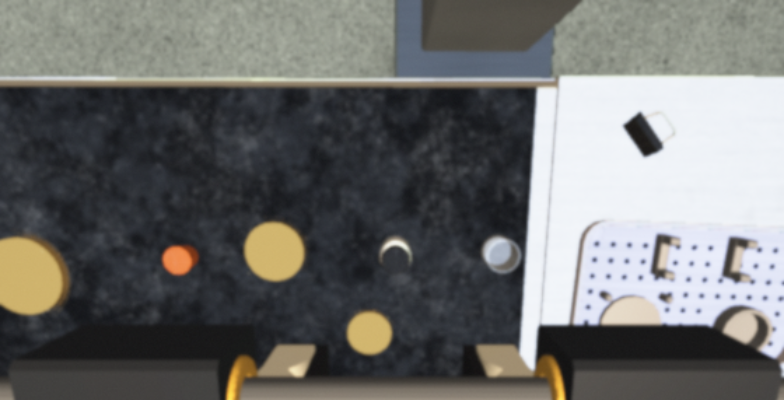

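The vial's black cap is at (396,258) and its pale body is the crescent above it. The jar is at (502,254), the medium dish at (274,251), and the bung at (180,260).

Run:
```python
from h import *
s=shot("wrist"); a=s["color"].astype(int)
print("cap",w(s,283,185,.051).round(4)); 
for p in[(.428,-.175)]:
  for r,z in((.0125,.051),(.0125,0)):
    e=np.array([px(s,(p[0]+r*np.cos(t),p[1]+r*np.sin(t),z)) for t in np.linspace(0,6.3,40)]); print("vial pred",e.min(0).round(1),e.max(0).round(1))
for z in(0,.028):
    e=np.array([px(s,(.432+.0135*np.cos(t),-.089+.0135*np.sin(t),z)) for t in np.linspace(0,6.3,40)]); print("jar pred",e.min(0).round(1),e.max(0).round(1))
g=cv2.Canny(s["color"],40,100)
for n,(x0,y0,x1,y1) in{"vial":(262,160,306,205),"jar":(335,160,380,205)}.items():
    q=np.argwhere(g[y0:y1,x0:x1])+[y0,x0]; print(n,q.min(0)[::-1],q.max(0)[::-1])
m=((a[:,:,0]-a[:,:,2])>50).astype(np.uint8); m[240:]=0; m[:,320:]=0;m[:60]=0
n,l,st,c=cv2.connectedComponentsWithStats(m)
for i in range(1,n):
    if st[i][4]>100: print(st[i],c[i].round(1),np.round(w(s,*c[i],z=.013),4))
```

```text
cap [ 0.4295 -0.1751  0.051 ]
vial pred [271.3 171.8] [295.  195.2]
vial pred [272.5 165.9] [293.5 186.7]
jar pred [343.8 168.5] [366.4 190.9]
jar pred [347.9 171.8] [372.  195.6]
vial [270 171] [294 193]
jar [345 160] [376 204]
[ 174  158   44   43 1452] [195.7 179.1] [ 0.4295 -0.2762  0.013 ]
[   0  169   49   56 2263] [ 21.5 197. ] [ 0.4509 -0.4816  0.013 ]
[116 175  26  22 447] [127.8 185. ] [ 0.4365 -0.3555  0.013 ]
[248 222  32  18 465] [263.5 231.8] [ 0.4932 -0.1984  0.013 ]
```

Request:
play_rows([
  [[0,0,0,0,0.1,20,4.4],[0,0,0,0,0.1,20,4.4],[0,0,0,0,0.1,20,4.4],[0,0,0,0,0.1,20,4.4],[0,0,0,0,0.1,22,4.4],[0,0,0,0,0.1,24,4.4],[0,0,0,0,0.1,24.8,4.4],[0,0,0,0,0.1,24.8,4.4]],
])

```text
clock: 7.98
tool_pos: [0.4266, -0.1749, 0.0207]
orientation: [-180.0, -0.3, -179.9]
force: [-0.4, -0.5, 1.3]
opening: 0.044
gripper_force: 0.0
```

Request:
play_rows([
  [[0,0,0,0,0,0,4.4],[0,0,0,0,0,0,1.5],[0,0,0,0,0,0,1.5],[0,0,0,0,0,0,1.5],[0,0,0,0,0,0,1.5],[0,0,0,0,0,0,1.5],[0,0,0,0,0,0,1.5],[0,0,0,0,0,0,1.5]],
])

```text
clock: 8.65
tool_pos: [0.4293, -0.1748, 0.0239]
orientation: [-180.0, 0.1, -179.9]
force: [-1.2, 2.3, 9.1]
opening: 0.0242
gripper_force: 30.0
```

Request:
play_rows([
  [[0,0,0,0,0,-1,1.5],[0,0,0,0,0,-5,1.5],[0,0,0,0,0,-13,1.5],[0,0,0,0,0,-13,1.5],[0,0,0,2.0,18,-18,1.5],[0,0,0,2.0,18,-18,1.5],[0,0,0,2.0,18,-18,1.5],[0,0,0,2.0,18,-18,1.5]],
])

```text
clock: 9.32
tool_pos: [0.4096, -0.0141, 0.1982]
orientation: [179.9, 0.1, 179.9]
force: [2.9, 0.1, -0.5]
opening: 0.024
gripper_force: 30.0
```

Request:
play_rows([
  [[0,0,0,0,0,0,1.5],[0,0,0,-2,25,0,1.5],[0,0,0,-2,25,0,1.5],[0,0,0,-2,25,0,1.5],[0,0,0,-2,25,0,1.5],[0,0,0,-2,25,0,1.5],[0,0,0,-2,25,0,1.5],[0,0,0,-2,25,0,1.5]],
])

```text
clock: 9.98
tool_pos: [0.4311, 0.2407, 0.1972]
orientation: [179.9, 0.1, -179.7]
force: [0.4, -0.2, 0.6]
opening: 0.0242
gripper_force: 30.0
```

Request:
play_rows([
  [[0,0,0,0,0,0,1.5],[0,0,0,0,0,0,1.5],[0,0,0,0,0,0,1.5],[0,0,0,0,0,0,1.5]],
])

```text
clock: 10.32
tool_pos: [0.4301, 0.2338, 0.1972]
orientation: [180.0, 0.0, 180.0]
force: [0.0, 0.0, -0.4]
opening: 0.0242
gripper_force: 30.0
```

```bash
cat > seg.py <<'E'
from h import *
def seg(s,z=.018,box=(0,235,0,560),th=15,amin=40):
    a=s["color"].astype(int); m=((a[:,:,0]-a[:,:,2])>th); k=np.zeros_like(m); k[box[0]:box[1],box[2]:box[3]]=1; m&=k
    n,l,st,c=cv2.connectedComponentsWithStats(m.astype(np.uint8))
    for i in range(1,n):
        if st[i][4]>amin: print(st[i],c[i].round(1),np.round(w(s,*c[i],z=z),4))
E
python3 - <<'E'
from seg import *
obs(); s=shot("wrist","w5.png"); seg(s); cv2.imwrite("pics/w5c.png",cv2.resize(s["color"],None,fx=1.4,fy=1.4)[:,:,::-1])
E
```

```text
10.3167 [0.4301 0.2338 0.1972] [1.7998e+02 1.0000e-02 1.7998e+02] [  51.6    4.2  -24.6   -0.   -61.1 -141.6] 0.024231664587279756 [ 0.   0.  -0.4]
[508   6  52  26 258] [534.9  19. ] [0.2819 0.4478 0.018 ]
[185  40  29  79 904] [203.2  79.6] [0.3303 0.1642 0.018 ]
[378 127  12  37 268] [381.9 145.1] [0.3872 0.3253 0.018 ]
[ 523  127   37  108 1567] [545.6 189.5] [0.4286 0.4831 0.018 ]
[312 134   8  36 250] [315.5 151.2] [0.3927 0.2644 0.018 ]
[  8 170  12  65 303] [ 13.1 202.6] [ 0.4413 -0.0235  0.018 ]
[130 181  15  26 179] [138.9 193.6] [0.4326 0.0976 0.018 ]
[ 71 183   9  22 153] [ 75.3 193.8] [0.4327 0.0372 0.018 ]
[ 299  194   43   41 1246] [319.5 213.2] [0.4518 0.2696 0.018 ]
[ 51 228  34   7 158] [ 67.3 231.8] [0.4705 0.0241 0.018 ]
```

View pics/w5c.png

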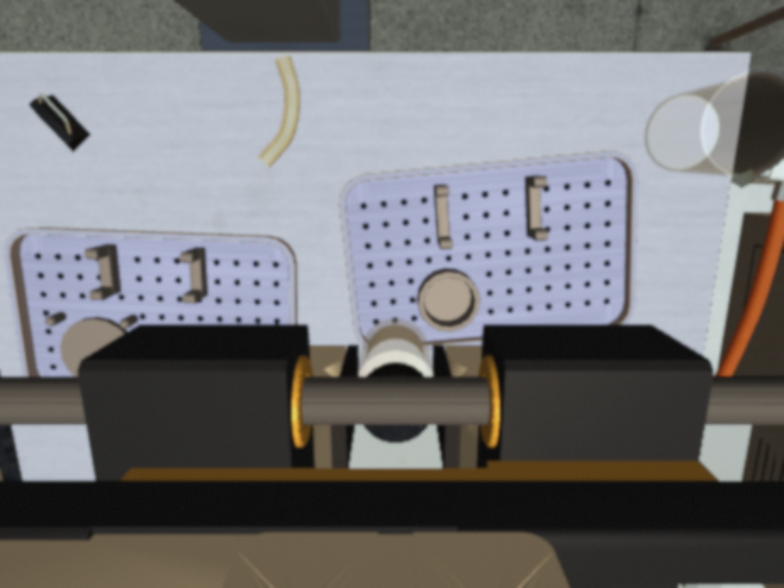

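The tray view shows the cup at (449,299) and the supports at (443,216) and (537,208). The vial hangs upright in the fingers. I'm lowering it into the cup.

Request:
play_rows([
  [[0,0,0,-2.2,3.66,0,1.5],[0,0,0,-2.2,3.66,2,1.5],[0,0,0,-2.2,3.66,6,1.5],[0,0,0,-2.2,3.66,9,1.5],[0,0,0,-2.2,3.66,11,1.5],[0,0,0,-2.2,3.66,12,1.5],[0,0,0,-2.2,3.66,12,1.5],[0,0,0,-2.2,3.66,12,1.5]],
])

```text
clock: 11.03
tool_pos: [0.4526, 0.2713, 0.0776]
orientation: [-180.0, 0.0, -180.0]
force: [-0.6, 0.6, 0.4]
opening: 0.0239
gripper_force: 30.0
```

Request:
play_rows([
  [[0,0,0,0,0,0.8,1.5],[0,0,0,0,0,1.6,1.5],[0,0,0,0,0,2.4,1.5],[0,0,0,0,0,3.2,1.5],[0,0,0,0,0,3.8,1.5],[0,0,0,0,0,3.8,1.5],[0,0,0,0,0,3.8,1.5]],
])

```text
clock: 11.62
tool_pos: [0.4519, 0.2713, 0.0384]
orientation: [-180.0, -0.0, -179.9]
force: [0.3, -0.6, -0.2]
opening: 0.0242
gripper_force: 30.0
```

Request:
play_rows([
  [[0,0,0,0,0,0,4.4],[0,0,0,0,0,0,4.4],[0,0,0,0,0,0,4.4],[0,0,0,0,0,0,4.4],[0,0,0,0,0,-4,4.4],[0,0,0,0,0,-12,4.4],[0,0,0,0,0,-16,4.4],[0,0,0,0,0,-16,4.4]],
])

```text
clock: 12.28
tool_pos: [0.4522, 0.2714, 0.2018]
orientation: [180.0, 0.1, -179.9]
force: [0.3, 1.5, 0.0]
opening: 0.0444
gripper_force: 0.0
```

Request:
play_rows([
  [[0,0,0,3,-12,0,4.4],[0,0,0,3,-20,0,4.4],[0,0,0,3,-26,0,4.4],[0,0,0,3,-26,0,4.4],[0,0,0,3,-26,0,4.4],[0,0,0,3,-26,0,4.4],[0,0,0,3,-26,0,4.4],[0,0,0,3,-26,0,4.4]],
])

```text
clock: 12.95
tool_pos: [0.4214, 0.0088, 0.1992]
orientation: [180.0, 0.0, 179.9]
force: [0.7, 0.6, -0.5]
opening: 0.0441
gripper_force: 0.0
```

Run:
```python
from h import *
obs(); s=shot("wrist","w6.png"); find(s,["vial"],.05); find(s,["jar"],.014)
t=shot("scene"); find(t,["vial"],.03); find(t,["jar"],.014)
x=(.451,.2704); print("expect cap px",px(s,(*x,.065)),px(t,(*x,.04)))
```

```text
12.95 [0.4214 0.0088 0.1992] [1.7998e+02 3.0000e-02 1.7985e+02] [  28.3   -3.   -31.7   -0.   -61.3 -118.4] 0.0440750431745676 [ 0.7  0.6 -0.5]
vial 0.9 [541 210  18  29] [0.446 0.246 0.05 ]
vial 0.46 [163 185  34  32] [ 0.424 -0.08   0.05 ]
jar 0.94 [160 186  38  33] [ 0.434 -0.091  0.014]
vial 0.46 [141 181  12  21] [0.464 0.281 0.03 ]
vial 0.25 [307 258  26  29] [ 0.561 -0.278  0.03 ]
jar 0.45 [224 262  12  13] [ 0.434 -0.089  0.014]
expect cap px [591.12952493 234.71225357] [144.97705253 193.42517826]
```

Request:
play_rows([
  [[0,0,0,-1.1,-10,0,4.4],[0,0,0,-1.1,-10,2,4.4],[0,0,0,-1.1,-10,6,4.4],[0,0,0,-1.1,-10,10,4.4],[0,0,0,-1.1,-10,13,4.4],[0,0,0,-1.1,-10,14,4.4],[0,0,0,-1.1,-10,14,4.4],[0,0,0,-1.1,-10,14,4.4]],
])

```text
clock: 13.92
tool_pos: [0.4335, -0.0881, 0.0586]
orientation: [-180.0, -0.1, -179.9]
force: [0.3, 0.0, 0.5]
opening: 0.0442
gripper_force: 0.0
```

Request:
play_rows([
  [[0,0,0,0,0,2,4.4],[0,0,0,0,0,4.2,4.4],[0,0,0,0,0,4.2,4.4],[0,0,0,0,0,4.2,1.8],[0,0,0,0,0,4.2,1.8],[0,0,0,0,0,4.2,1.8],[0,0,0,0,0,4.2,1.8],[0,0,0,0,0,4.2,1.8]],
])

```text
clock: 14.58
tool_pos: [0.4347, -0.0882, 0.0184]
orientation: [180.0, 0.2, -179.9]
force: [-0.5, 1.7, 8.4]
opening: 0.0257
gripper_force: 30.0
```

Request:
play_rows([
  [[0,0,0,0,0,0,1.8],[0,0,0,0,0,-4,1.8],[0,0,0,0,0,-10,1.8],[0,0,0,0,0,-16,1.8],[0,0,0,0,0,-16,1.8],[0,0,0,0,0,-16,1.8]],
])

```text
clock: 15.08
tool_pos: [0.4375, -0.0884, 0.1851]
orientation: [180.0, 0.7, -179.9]
force: [1.1, -0.1, 0.5]
opening: 0.0256
gripper_force: 30.0
```

Request:
play_rows([
  [[0,0,0,0,20.5,0,1.8],[0,0,0,0,20.5,0,1.8],[0,0,0,0,20.5,0,1.8],[0,0,0,0,20.5,0,1.8],[0,0,0,0,20.5,0,1.8],[0,0,0,0,20.5,0,1.8],[0,0,0,0,20.5,0,1.8],[0,0,0,0,20.5,0,1.8]],
])

```text
clock: 15.75
tool_pos: [0.4329, 0.1165, 0.1771]
orientation: [180.0, -0.0, -179.9]
force: [1.1, -0.9, -1.2]
opening: 0.0256
gripper_force: 30.0
```

Request:
play_rows([
  [[0,0,0,0,0,0,1.8],[0,0,0,0,0,0,1.8],[0,0,0,0,0,0,1.8]],
])

```text
clock: 16.0
tool_pos: [0.4333, 0.1154, 0.177]
orientation: [180.0, 0.0, 179.9]
force: [-0.5, 0.3, -0.4]
opening: 0.026
gripper_force: 30.0
```

Run:
```python
from seg import *
obs(); s=shot("wrist","w7.png"); seg(s,box=(0,235,60,560))
```

```text
16.0 [0.4333 0.1154 0.177 ] [1.8000e+02 1.0000e-02 1.7995e+02] [  40.2    1.1  -30.8    0.   -58.1 -130.3] 0.02599297028509722 [-0.5  0.3 -0.4]
[317  31  35  83 999] [339.1  72.8] [0.3303 0.1623 0.018 ]
[ 60  33  22   7 120] [70.7 36.2] [ 0.3024 -0.055   0.018 ]
[537 123   8   6  41] [540.5 125.7] [0.3728 0.3356 0.018 ]
[461 130   9   6  44] [465. 133.] [0.3789 0.272  0.018 ]
[523 130  10  32 240] [527.6 145.6] [0.3896 0.3274 0.018 ]
[453 137   8  32 239] [456.3 152. ] [0.395  0.2664 0.018 ]
[189 179  13  28 216] [196.5 192.4] [0.4306 0.0389 0.018 ]
[262 181   7  28 187] [265.1 194.7] [0.4327 0.1    0.018 ]
[127 187   4  44  49] [128.3 208.4] [ 0.4453 -0.0235  0.018 ]
[434 195  47  37 852] [451.9 211.6] [0.4483 0.2687 0.018 ]
```

Request:
play_rows([
  [[0,0,0,-3,0.1,0,1.8],[0,0,0,-6.2,0.1,2,1.8],[0,0,0,-6.2,0.1,6,1.8],[0,0,0,-6.2,0.1,9,1.8],[0,0,0,-6.2,0.1,11,1.8],[0,0,0,-6.2,0.1,11,1.8],[0,0,0,-6.2,0.1,11,1.8],[0,0,0,-6.2,0.1,11,1.8]],
])

```text
clock: 16.72
tool_pos: [0.4962, 0.1177, 0.0682]
orientation: [180.0, 0.1, -180.0]
force: [0.1, -0.5, 0.4]
opening: 0.0253
gripper_force: 30.0
```

Request:
play_rows([
  [[0,0,0,0,0,0.8,1.8],[0,0,0,0,0,1.6,1.8],[0,0,0,0,0,2.4,1.8],[0,0,0,0,0,3.0,1.8],[0,0,0,0,0,3.3,1.8],[0,0,0,0,0,3.3,1.8],[0,0,0,0,0,3.3,1.8]],
])

```text
clock: 17.3
tool_pos: [0.4953, 0.1175, 0.0337]
orientation: [-180.0, -0.0, -179.9]
force: [2.3, -1.4, -2.3]
opening: 0.0253
gripper_force: 30.0
```

Request:
play_rows([
  [[0,0,0,0,0,0,4.4],[0,0,0,0,0,0,4.4],[0,0,0,0,0,0,4.4],[0,0,0,0,0,0,4.4],[0,0,0,0,0,-4,4.4],[0,0,0,2,0,-12,4.4],[0,0,0,6.4,0,-16,4.4],[0,0,0,6.4,0,-16,4.4]],
])

```text
clock: 17.97
tool_pos: [0.4378, 0.1172, 0.1848]
orientation: [-180.0, -0.0, 180.0]
force: [0.2, 1.5, 0.3]
opening: 0.044
gripper_force: 0.0
```

Request:
play_rows([
  [[0,0,0,0,-31,0,7],[0,0,0,0,-31,0,7],[0,0,0,0,-31,0,7],[0,0,0,0,-31,0,7],[0,0,0,0,-31,0,7],[0,0,0,0,-31,0,7],[0,0,0,0,-31,0,7],[0,0,0,0,-31,0,7]],
])

```text
clock: 18.63
tool_pos: [0.4379, -0.1959, 0.1834]
orientation: [-180.0, -0.0, 179.9]
force: [1.5, 0.6, -0.1]
opening: 0.0697
gripper_force: 0.0
```

Request:
play_rows([
  [[0,0,0,0,-8,0,7],[0,0,0,0,-8.3,0,7],[0,0,0,0,-8.3,0,7],[0,0,0,0,-8.3,0,7],[0,0,0,0,-8.3,0,7],[0,0,0,0,-8.3,0,7],[0,0,0,0,-8.3,0,7]],
])

```text
clock: 19.22
tool_pos: [0.4389, -0.2744, 0.1836]
orientation: [180.0, 0.0, -179.9]
force: [0.9, 0.7, -1.2]
opening: 0.0699
gripper_force: 0.0
```

Run:
```python
from seg import *
obs(); s=shot("wrist","w8.png"); seg(s,z=.003,th=50,amin=150)
```

```text
19.2167 [ 0.4389 -0.2744  0.1836] [ 1.8000e+02  2.0000e-02 -1.7985e+02] [-10.3   7.7 -22.6  -0.  -59.7 -79.6] 0.06992231772243225 [ 0.9  0.7 -1.2]
[ 252  156   54   54 2276] [278.5 182.4] [ 0.431  -0.2781  0.003 ]
[  17  170   77   63 4016] [ 54.3 202.1] [ 0.4507 -0.4931  0.003 ]
[181 177  29  28 640] [195.1 190.4] [ 0.4388 -0.3573  0.003 ]
```

Request:
play_rows([
  [[0,0,0,0.8,-0.3,3,7],[0,0,0,0.8,-0.3,7,7],[0,0,0,0.8,-0.3,11,7],[0,0,0,0.8,-0.3,14,7],[0,0,0,0.8,-0.3,15,7],[0,0,0,0.8,-0.3,15,7],[0,0,0,0.8,-0.3,15,7]],
])

```text
clock: 19.85
tool_pos: [0.4316, -0.2783, 0.0342]
orientation: [-180.0, 0.0, -179.9]
force: [0.8, -0.8, 0.8]
opening: 0.0701
gripper_force: 0.0
```

Request:
play_rows([
  [[0,0,0,0,0,1.5,7],[0,0,0,0,0,2.8,7],[0,0,0,0,0,2.8,7],[0,0,0,0,0,2.8,5],[0,0,0,0,0,2.8,5],[0,0,0,0,0,2.8,5],[0,0,0,0,0,2.8,5],[0,0,0,0,0,2.8,5]],
])

```text
clock: 20.52
tool_pos: [0.4317, -0.2788, 0.0066]
orientation: [-180.0, 0.1, -179.9]
force: [-0.6, 2.1, 7.9]
opening: 0.0513
gripper_force: 30.0
```

Request:
play_rows([
  [[0,0,0,0,0,-1,5],[0,0,0,0,0,-4,5],[0,0,0,0,0,-8,5],[0,0,0,0,0,-12,5],[0,0,0,0,0,-14,5],[0,0,0,0,0,-14,5]],
])

```text
clock: 21.02
tool_pos: [0.4335, -0.2796, 0.1517]
orientation: [-179.8, 0.5, -179.9]
force: [-0.4, 0.4, -1.5]
opening: 0.0514
gripper_force: 30.0
```

Request:
play_rows([
  [[0,0,0,0,3,0,5],[0,0,0,0,30.2,0,5],[0,0,0,0,30.2,0,5],[0,0,0,0,30.2,0,5],[0,0,0,0,30.2,0,5],[0,0,0,0,30.2,0,5],[0,0,0,0,30.2,0,5],[0,0,0,0,30.2,0,5]],
])

```text
clock: 21.68
tool_pos: [0.4302, 0.0266, 0.1463]
orientation: [179.9, 0.1, -179.9]
force: [0.4, -0.3, 1.3]
opening: 0.0513
gripper_force: 30.0
```

Request:
play_rows([
  [[0,0,0,0,0,0,5],[0,0,0,0,0,0,5],[0,0,0,0,0,0,5],[0,0,0,0,0,0,5]],
])

```text
clock: 22.02
tool_pos: [0.4302, 0.0227, 0.1454]
orientation: [-180.0, -0.0, 180.0]
force: [-0.4, -0.5, -0.5]
opening: 0.0512
gripper_force: 30.0
```

Run:
```python
from seg import *
obs(); s=shot("wrist","w9.png"); seg(s,box=(120,235,60,560)); cv2.imwrite("pics/w9c.png",cv2.resize(s["color"],None,fx=1.4,fy=1.4)[:,:,::-1])
```

```text
22.0167 [0.4302 0.0227 0.1454] [-1.7999e+02 -2.0000e-02  1.7999e+02] [  29.5    1.3  -35.3   -0.   -53.4 -119.5] 0.051167774839440405 [-0.4 -0.5 -0.5]
[501 128  26 103 459] [508.1 174.2] [0.4065 0.2018 0.018 ]
[ 238  188   90   47 1847] [284.9 221.5] [0.4456 0.0248 0.018 ]
[453 189   7  42  87] [456.  211.2] [0.4368 0.164  0.018 ]
[374 191  17  32 280] [380.7 206.1] [0.4326 0.1025 0.018 ]
[378 226  10   7  55] [382.5 228.9] [0.4518 0.1052 0.018 ]
```

View pics/w9c.png

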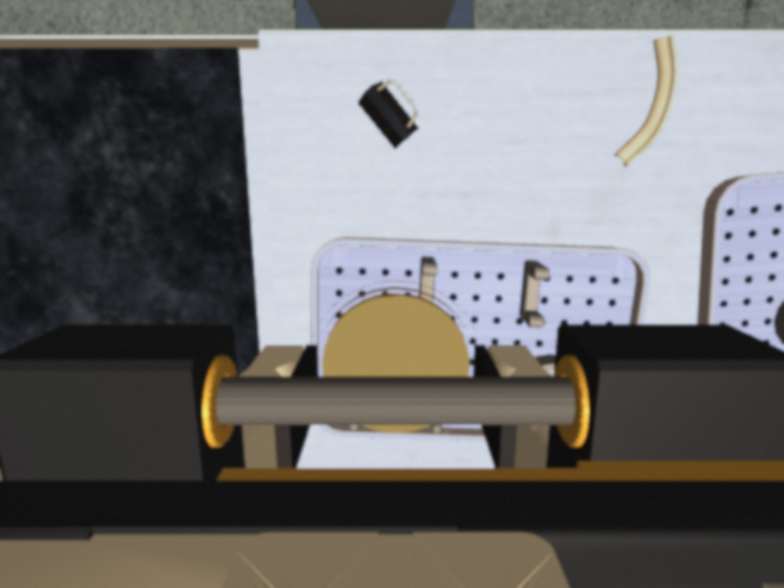

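The dish hangs level in the fingers with its clear rim visible, and the filling circle is centred at about (396,360). I'll compute its offset from the tool.

Run:
```python
from h import *
s=shot("wrist"); a=s["color"].astype(int); o=ctrl.get_obs()["tool_pos"]
m=((a[:,:,0]-a[:,:,2])>50)&(a[:,:,0]>120); m[:200]=0;m[312:]=0;m[:,:225]=0;m[:,340:]=0
m[266:304]=0
c,_=cv2.findContours(m.astype(np.uint8),0,1); 
P=np.vstack([k[:,0] for k in c if len(k)>20]).astype(float)
P=P[((P[:,1]<262)&(P[:,1]>204))]
P=np.array([w(s,u,v,.142) for u,v in P])[:,:2]
from scipy.optimize import least_squares
r=least_squares(lambda q:np.hypot(P[:,0]-q[0],P[:,1]-q[1])-q[2],(*o[:2],.025),loss="soft_l1",f_scale=.0005); print(r.x.round(4),o.round(4),(r.x[:2]-o[:2]).round(4))
```

```text
[0.4299 0.0225 0.0244] [0.4303 0.0225 0.1453] [-0.0004  0.    ]
```

Request:
play_rows([
  [[0,0,0,-3,0.05,0,5],[0,0,0,-6.1,0.05,2,5],[0,0,0,-6.1,0.05,5,5],[0,0,0,-6.1,0.05,8,5],[0,0,0,-6.1,0.05,10,5],[0,0,0,-6.1,0.05,10,5],[0,0,0,-6.1,0.05,10,5],[0,0,0,-6.1,0.05,10,5]],
])

```text
clock: 22.78
tool_pos: [0.4923, 0.0238, 0.0465]
orientation: [180.0, 0.1, -180.0]
force: [0.2, 0.7, 0.5]
opening: 0.0515
gripper_force: 30.0
```

Request:
play_rows([
  [[0,0,0,0,0,0,5],[0,0,0,0,0,0.6,5],[0,0,0,0,0,1.2,5],[0,0,0,0,0,1.7,5],[0,0,0,0,0,1.7,5],[0,0,0,0,0,1.7,5]],
])

```text
clock: 23.28
tool_pos: [0.4912, 0.0239, 0.028]
orientation: [-180.0, -0.0, -179.9]
force: [0.2, 0.2, -0.3]
opening: 0.0512
gripper_force: 30.0
```

Request:
play_rows([
  [[0,0,0,0,0,0.2,5],[0,0,0,0,0,0.2,5],[0,0,0,0,0,0.2,6.4],[0,0,0,0,0,0.2,6.4],[0,0,0,0,0,0.2,6.4],[0,0,0,0,0,0.2,6.4],[0,0,0,0,0,0.2,6.4]],
])

```text
clock: 23.87
tool_pos: [0.4915, 0.0241, 0.0264]
orientation: [180.0, 0.0, -180.0]
force: [0.9, -0.4, 0.1]
opening: 0.064
gripper_force: 0.0
```

Request:
play_rows([
  [[0,0,0,0,0,-3,6.4],[0,0,0,0,0,-8,6.4],[0,0,0,2,0,-14,6.4],[0,0,0,6,0,-17,6.4],[0,0,0,6,0,-17,6.4],[0,0,0,6,0,-17,6.4],[0,0,0,6,0,-17,6.4],[0,0,0,6,0,-17,6.4]],
])

```text
clock: 24.53
tool_pos: [0.4314, 0.0241, 0.1964]
orientation: [180.0, 0.0, -179.9]
force: [-0.4, 0.3, 0.1]
opening: 0.0641
gripper_force: 0.0
```

Run:
```python
from seg import *
obs(); t=shot("scene"); find(t,["dish","jar","vial"],.02)
m=np.vstack([cv2.resize(t["color"][160:300,80:280],(800,560),interpolation=2)]); cv2.imwrite("pics/s10.png",m[:,:,::-1])
```

```text
24.5333 [0.4314 0.0241 0.1964] [ 1.7996e+02  5.0000e-02 -1.7995e+02] [  29.5   -1.7  -30.9   -0.   -60.8 -119.5] 0.06413825289246661 [-0.4  0.3  0.1]
dish 0.55 [355 349  30  32] [ 0.446 -0.494  0.02 ]
dish 0.51 [208 225  19  16] [0.493 0.016 0.02 ]
dish 0.5 [277 271  10  11] [ 0.499 -0.208  0.02 ]
jar 0.48 [162 201  73  57] [0.467 0.066 0.02 ]
jar 0.42 [185 207  15  11] [0.5   0.127 0.02 ]
```

View pics/s10.png

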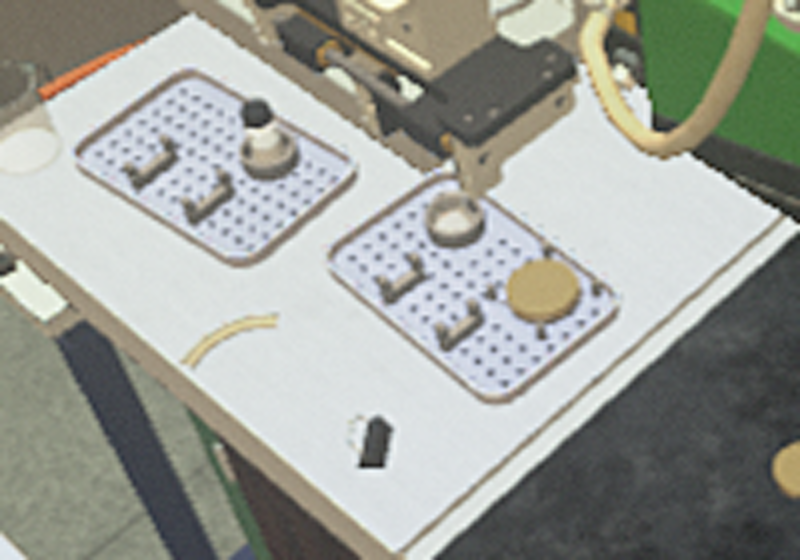

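The scene crop shows the vial standing in its cup at (265,140), the jar in its cup at (455,215) and the dish between the pegs at (543,290). Now the tube. The wrist must lean toward the robot so the side link stays clear of the hose.

Request:
play_rows([
  [[0,0,0,0,-29.5,0,6],[0,0,0,0,-29.5,0,6],[0,0,0,0,-29.5,0,6],[0,0,0,0,-29.5,0,6],[0,0,0,0,-29.5,0,6],[0,0,0,0,-29.5,0,6],[0,0,0,0,-29.5,0,6],[0,0,0,0,-29.5,0,6]],
])

```text
clock: 25.4
tool_pos: [0.431, -0.2765, 0.1946]
orientation: [-180.0, -0.2, 179.8]
force: [1.8, -0.1, 1.0]
opening: 0.0599
gripper_force: 0.0
```

Request:
play_rows([
  [[0,-0.1,0,0,0,0,4.4],[0,-0.2,0,-4,0,0,4.4],[0,-0.3,0,-7,0,0,4.4],[0,-0.384,0,-7,0,0,4.4],[0,-0.384,0,-7,0,0,4.4],[0,-0.384,0,-7,0,0,4.4],[0,-0.384,0,-7,0,0,4.4],[0,-0.384,0,-7,0,0,4.4]],
])

```text
clock: 26.07
tool_pos: [0.502, -0.2711, 0.196]
orientation: [-180.0, 21.9, -179.9]
force: [0.3, 0.2, -0.4]
opening: 0.0442
gripper_force: 0.0
```

Run:
```python
from h import *
obs(); s=shot("wrist","w11.png"); find(s,["sample_tube","forceps","marker"],.01)
cv2.imwrite("pics/w11c.png",cv2.resize(s["color"],None,fx=1.4,fy=1.4)[:,:,::-1])
t=shot("top"); print([w(t,u,v,.01).round(4) for u,v in((339.5,201.4),(341,234.8),(388,201.5),(387,241.5))])
```

```text
26.0667 [ 0.502  -0.2711  0.196 ] [-179.99   21.91 -179.94] [-12.    1.9 -28.2  -7.2 -38.6 -73.2] 0.04416897539134385 [ 0.3  0.2 -0.4]
sample_tube 0.6 [272 133  20  93] [ 0.568 -0.271  0.01 ]
forceps 0.8 [121 113  28 114] [ 0.558 -0.415  0.01 ]
marker 0.76 [198 121  39 122] [ 0.572 -0.335  0.01 ]
[array([ 0.6251, -0.2684,  0.01  ]), array([ 0.5201, -0.2734,  0.01  ]), array([ 0.6269, -0.4205,  0.01  ]), array([ 0.5014, -0.4166,  0.01  ])]
```

View pics/w11c.png

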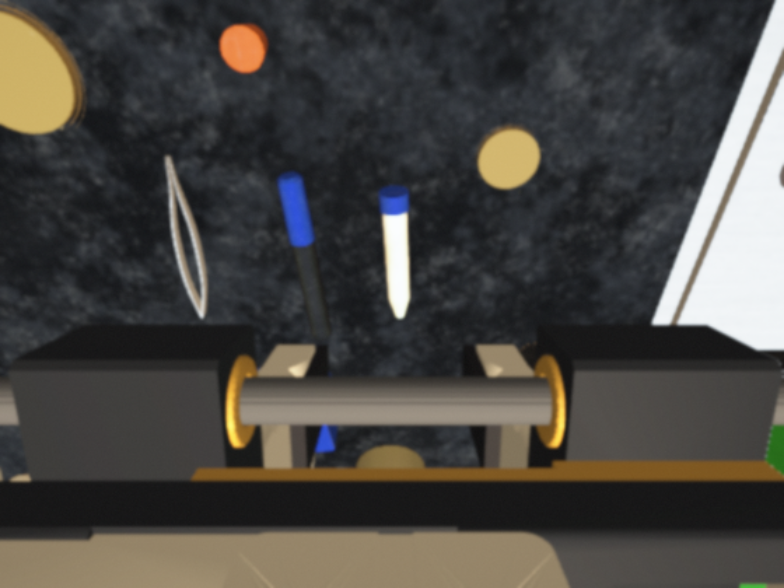

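The tube runs from (394,188) to (400,317), the marker from (290,175) to (322,335), and the forceps from (168,157) to (203,317).

Run:
```python
from h import *
s=shot("wrist")
for n,A,B,z in(("tube",(281.4,134.3),(285.7,226.4),.01),("forc",(120,112),(145,226.4),.005),("mark",(207,125),(231,240),.009)):
    a,b=w(s,*A,z),w(s,*B,z); d=b-a; print(n,a.round(4),b.round(4),((a+b)/2).round(4),"len",np.linalg.norm(d).round(4),"ang",np.degrees(np.arctan2(d[1],d[0])).round(2))
```

```text
tube [ 0.5208 -0.2717  0.01  ] [ 0.6282 -0.267   0.01  ] [ 0.5745 -0.2694  0.01  ] len 0.1074 ang 2.51
forc [ 0.502  -0.4159  0.005 ] [ 0.6324 -0.4225  0.005 ] [ 0.5672 -0.4192  0.005 ] len 0.1306 ang -2.88
mark [ 0.5124 -0.3388  0.009 ] [ 0.6486 -0.3283  0.009 ] [ 0.5805 -0.3335  0.009 ] len 0.1366 ang 4.41
```

Request:
play_rows([
  [[-0.016,0,-0.041,0.3,0.1,4,3.6],[-0.016,0,-0.041,0.3,0.1,8,3.6],[-0.016,0,-0.041,0.3,0.1,11.5,3.6],[-0.016,0,-0.041,0.3,0.1,14,3.6],[-0.016,0,-0.041,0.3,0.1,15,3.6],[-0.016,0,-0.041,0.3,0.1,15,3.6],[-0.016,0,-0.041,0.3,0.1,15,3.6],[-0.016,0,-0.041,0.3,0.1,15,3.6]],
])

```text
clock: 27.03
tool_pos: [0.5557, -0.2702, 0.0579]
orientation: [-179.9, 22.1, -177.4]
force: [0.2, -0.5, 0.9]
opening: 0.0356
gripper_force: 0.0
```

```bash
cat > d.py <<'E'
import sys
from h import *
# args: x y z : shift in tool axes (cm) from measured pose
o=ctrl.get_obs(); Rm=R.from_euler('xyz',o["orientation"],degrees=True)
print("cm",(100*Rm.inv().apply(np.array(list(map(float,sys.argv[1:4])))-o["tool_pos"])).round(2)); obs()
E
python3 d.py .575 -.2697 .0055
python3 - <<'E'
from h import *
s=shot("wrist"); find(s,["sample_tube"],.01)
E
```

```text
cm [ 0.18 -0.03  5.58]
27.0333 [ 0.5557 -0.2702  0.0579] [-179.92   22.11 -177.38] [-11.7  16.8 -29.5 -13.7 -22.8 -64. ] 0.03562103277981989 [ 0.2 -0.5  0.9]
sample_tube 0.95 [265 146  34 122] [ 0.558 -0.27   0.01 ]
```

Request:
play_rows([
  [[0,0,0,0.2,0,2,3.6],[0,0,0,0.2,0,4,3.6],[0,0,0,0.2,0,5.1,3.6],[0,0,0,0.2,0,5.5,3.6],[0,0,0,0.2,0,5.5,3.6],[0,0,0,0.2,0,5.5,3.6]],
])

```text
clock: 27.63
tool_pos: [0.574, -0.2692, 0.0051]
orientation: [-180.0, 22.0, -177.4]
force: [-0.0, 0.1, 1.3]
opening: 0.0358
gripper_force: 0.0
```

Request:
play_rows([
  [[0,0,0,0,0,0,1],[0,0,0,0,0,0,1],[0,0,0,0,0,0,1],[0,0,0,0,0,0,1],[0,0,0,0,0,0,1]],
])

```text
clock: 28.05
tool_pos: [0.574, -0.2692, 0.0051]
orientation: [-180.0, 22.1, -177.4]
force: [-2.9, 1.0, 6.3]
opening: 0.0193
gripper_force: 30.0
```

Request:
play_rows([
  [[0,0,0,-0.7,0,-1.9,1],[0,0,0,-1.5,0,-3.7,1],[0,0,0,-1.5,0,-3.7,1],[0,0,0,7.6,0,-19.7,1],[0,0,0,7.6,0,-19.7,1],[0,0,0,7.6,0,-19.7,1],[0,0,0,7.6,0,-19.7,1],[0,0,0,7.6,0,-19.7,1]],
])

```text
clock: 28.72
tool_pos: [0.4272, -0.2756, 0.1614]
orientation: [-179.9, 22.2, -177.4]
force: [0.5, 0.1, -0.5]
opening: 0.0189
gripper_force: 30.0
```

```bash
python3 d.py .42 0 .17
python3 - <<'E'
from h import *
s=shot("wrist","w12.png"); find(s,["sample_tube"],.1)
E
```

```text
cm [-0.81 27.56 -0.65]
28.7167 [ 0.4272 -0.2756  0.1614] [-179.9    22.15 -177.41] [-16.7  -1.1 -34.5 -12.  -36.1 -62.3] 0.0189038867755103 [ 0.5  0.1 -0.5]
```

Request:
play_rows([
  [[-0.05,0,-0.12,0,0,0,1],[-0.304,0,-0.751,0,0,0,1],[-0.304,0,-0.751,0,0,0,1],[-0.304,0,-0.751,0,0,0,1],[-0.304,0,-0.751,0,0,0,1],[-0.304,0,-0.751,0,0,0,1],[-0.304,0,-0.751,0,0,0,1],[-0.304,0,-0.751,0,0,0,1]],
])

```text
clock: 29.48
tool_pos: [0.4307, -0.2764, 0.157]
orientation: [179.9, 22.0, -130.8]
force: [0.2, -0.0, 0.1]
opening: 0.0193
gripper_force: 30.0
```

Request:
play_rows([
  [[-0.304,0,-0.751,0,0,0,1],[-0.304,0,-0.751,0,0,0,1],[-0.304,0,-0.751,0,0,0,1],[-0.304,0,-0.751,0,0,0,1],[-0.304,0,-0.751,0,0,0,1],[-0.304,0,-0.751,0,0,0,1],[-0.304,0,-0.751,0,0,0,1],[-0.304,0,-0.751,0,0,0,1]],
])

```text
clock: 30.15
tool_pos: [0.4305, -0.2749, 0.1571]
orientation: [179.8, 22.0, -84.6]
force: [0.3, -0.3, -0.0]
opening: 0.0192
gripper_force: 30.0
```

```bash
python3 d.py .42 0 .17; python3 d.py .40 .24 .17
```

```text
cm [-25.95  -1.57   9.1 ]
30.15 [ 0.4305 -0.2749  0.1571] [179.85  22.02 -84.58] [-25.8  18.7  -7.4 -19.2 -76.6  37.8] 0.01922289132770158 [ 0.3 -0.3 -0. ]
cm [-48.27  -1.87  18.13]
30.15 [ 0.4305 -0.2749  0.1571] [179.85  22.02 -84.58] [-25.8  18.7  -7.4 -19.2 -76.6  37.8] 0.01922289132770158 [ 0.3 -0.3 -0. ]
```

Request:
play_rows([
  [[0,0,0,-3,0,1,1],[0,0,0,-26,-1.6,9.1,1],[0,0,0,-26,-1.6,9.1,1],[0,0,0,-26,-1.6,9.1,1],[0,0,0,-26,-1.6,9.1,1],[0,0,0,-26,-1.6,9.1,1],[0,0,0,-26,-1.6,9.1,1],[0,0,0,-26,-1.6,9.1,1]],
])

```text
clock: 30.82
tool_pos: [0.4189, 0.0051, 0.1723]
orientation: [-179.9, 22.1, -84.6]
force: [-1.1, -1.2, -0.1]
opening: 0.0196
gripper_force: 30.0
```

Request:
play_rows([
  [[0,0,0,-22.3,-0.3,9,1],[0,0,0,-22.3,-0.3,9,1],[0,0,0,-22.3,-0.3,9,1],[0,0,0,-22.3,-0.3,9,1],[0,0,0,-22.3,-0.3,9,1],[0,0,0,-22.3,-0.3,9,1],[0,0,0,-22.3,-0.3,9,1],[0,0,0,-22.3,-0.3,9,1]],
])

```text
clock: 31.48
tool_pos: [0.399, 0.2411, 0.1715]
orientation: [179.9, 22.0, -84.6]
force: [0.4, -0.9, -0.5]
opening: 0.0197
gripper_force: 30.0
```

Request:
play_rows([
  [[0,0,0,0,0,0,1],[0,0,0,0,0,0,1],[0,0,0,0,0,0,1]],
])

```text
clock: 31.73
tool_pos: [0.4003, 0.2385, 0.1717]
orientation: [179.9, 22.0, -84.8]
force: [0.4, -0.1, -0.9]
opening: 0.0193
gripper_force: 30.0
```

```bash
python3 d.py .39 .2955 .08
python3 - <<'E'
from seg import *
s=shot("wrist","w13.png"); find(s,["sample_tube"],.15); seg(s)
cv2.imwrite("pics/w13c.png",cv2.resize(s["color"],None,fx=1.4,fy=1.4)[:,:,::-1])
E
```

```text
cm [-1.91  0.5  10.66]
31.7333 [0.4003 0.2385 0.1717] [179.94  22.01 -84.78] [ 37.8   0.8 -26.2 -23.3 -53.1 -20. ] 0.01929187778556104 [ 0.4 -0.1 -0.9]
sample_tube 0.82 [256 159  52 176] [0.4   0.248 0.15 ]
[ 348    2   91   51 1520] [389.7  34.9] [0.3324 0.1616 0.018 ]
[   0    6  157  225 5376] [109.2  89.3] [0.5339 0.2179 0.018 ]
[184  80 134   7 263] [250.6  80.7] [0.4275 0.2017 0.018 ]
[   0  108   94  127 3742] [ 32.5 185.7] [0.6186 0.3119 0.018 ]
[ 194  141   48   45 1096] [219.5 158.3] [0.4514 0.269  0.018 ]
[270 158  34   6 125] [288.2 159.5] [0.3929 0.2648 0.018 ]
[263 213   5  22  97] [265.1 223.3] [0.4081 0.3356 0.018 ]
[295 212  12  23 196] [299.6 223.9] [0.3748 0.3334 0.018 ]
[  0 219  15  16  73] [  6.3 227.5] [0.6589 0.3638 0.018 ]
[394 220   8  12  66] [397.3 225.7] [0.28   0.3268 0.018 ]
[409 226   9   6  42] [413.2 228.7] [0.2635 0.3292 0.018 ]
```

View pics/w13c.png

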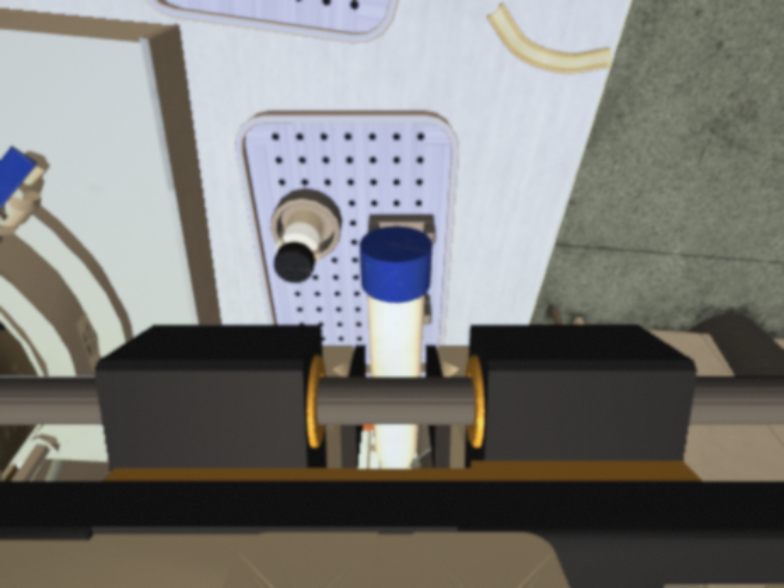

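The picture shows the tube held with its blue cap at (396,262), above the sampling cradle's near support at (402,228). The vial stands in its cup at (300,230). I'm lowering the tube in stages.

Request:
play_rows([
  [[0,0,0,-1.9,0.5,2,1],[0,0,0,-1.9,0.5,5,1],[0,0,0,-1.9,0.5,8,1],[0,0,0,-1.9,0.5,10.6,1],[0,0,0,-1.9,0.5,10.6,1],[0,0,0,-1.9,0.5,10.6,1],[0,0,0,-1.9,0.5,10.6,1],[0,0,0,-1.9,0.5,10.6,1]],
])

```text
clock: 32.5
tool_pos: [0.3906, 0.2962, 0.0821]
orientation: [-179.9, 22.1, -84.6]
force: [-1.4, -0.1, -0.2]
opening: 0.0194
gripper_force: 30.0
```

```bash
python3 d.py .390 .2952 .0305
```

```text
cm [2.03 0.08 4.75]
32.5 [0.3906 0.2962 0.0821] [-179.92   22.08  -84.6 ] [ 44.2   8.9 -30.3 -27.2 -39.7 -19.5] 0.019367863985442553 [-1.4 -0.1 -0.2]
```

Request:
play_rows([
  [[0,0,0,0.4,0.05,1,1],[0,0,0,0.8,0.05,2,1],[0,0,0,1.2,0.05,3,1],[0,0,0,1.6,0.05,3.9,1],[0,0,0,1.9,0.05,4.5,1],[0,0,0,2.03,0.05,4.75,1],[0,0,0,2.03,0.05,4.75,1],[0,0,0,2.03,0.05,4.75,1]],
])

```text
clock: 33.17
tool_pos: [0.389, 0.2949, 0.0287]
orientation: [179.9, 22.0, -84.6]
force: [-1.7, -2.2, 4.3]
opening: 0.0194
gripper_force: 30.0
```

```bash
python3 d.py .390 .2952 .0295
```

```text
cm [-0.05 -0.1  -0.07]
33.1667 [0.389  0.2949 0.0287] [179.91  21.99 -84.62] [ 43.2  14.3 -31.6 -31.6 -34.5 -13. ] 0.01936029280059912 [-1.7 -2.2  4.3]
```

Request:
play_rows([
  [[0,0,0,0,0,0,3],[0,0,0,0,0,0,3],[0,0,0,0,0,0,3],[0,0,0,0,0,0,3],[0,0,0,-0.8,0,-1.9,3],[0,0,0,-2.2,0,-5.5,3],[0,0,0,-5.5,0,-13.5,3],[0,0,0,-5.5,0,-13.5,3]],
])

```text
clock: 33.83
tool_pos: [0.3888, 0.2948, 0.1727]
orientation: [179.9, 21.9, -84.7]
force: [0.7, 0.8, -0.5]
opening: 0.03
gripper_force: 0.0
```

```bash
python3 d.py .42 -.02 .20
python3 - <<'E'
from h import *
t=shot("scene"); find(t,["sample_tube","vial"],.03,2)
E
```

```text
cm [ 28.33  -0.15 -14.34]
33.8333 [0.3888 0.2948 0.1727] [179.9   21.92 -84.65] [ 45.4   1.3 -26.1 -21.9 -50.3 -27.7] 0.030022213109194205 [ 0.7  0.8 -0.5]
sample_tube 0.43 [113 195  24  16] [0.394 0.292 0.03 ]
vial 0.59 [139 184  13  16] [0.46  0.284 0.03 ]
vial 0.48 [112 194  24  21] [0.388 0.29  0.03 ]
```

Request:
play_rows([
  [[0,0,0,28.3,0,-14.3,4],[0,0,0,28.3,0,-14.3,4],[0,0,0,28.3,0,-14.3,4],[0,0,0,28.3,0,-14.3,4],[0,0,0,28.3,0,-14.3,4],[0,0,0,28.3,0,-14.3,4],[0,0,0,28.3,0,-14.3,4],[0,0,0,28.3,0,-14.3,4]],
])

```text
clock: 34.65
tool_pos: [0.4186, -0.0221, 0.1974]
orientation: [179.9, 22.0, -84.7]
force: [0.9, 0.4, 0.6]
opening: 0.0401
gripper_force: 0.0
```

Request:
play_rows([
  [[0,0,0,27.7,2.8,-11.2,4],[0,0,0,27.7,2.8,-11.2,4],[0,0,0,27.7,2.8,-11.2,4],[0,0,0,27.7,2.8,-11.2,4],[0,0,0,27.7,2.8,-11.2,4],[0,0,0,27.7,2.8,-11.2,4],[0,0,0,27.7,2.8,-11.2,4],[0,0,0,27.7,2.8,-11.2,4]],
])

```text
clock: 35.32
tool_pos: [0.4184, -0.324, 0.1955]
orientation: [179.8, 22.1, -84.9]
force: [0.1, 0.4, 0.3]
opening: 0.0403
gripper_force: 0.0
```

Request:
play_rows([
  [[0.304,0,0.751,0,0,0,4],[0.304,0,0.751,0,0,0,4],[0.304,0,0.751,0,0,0,4],[0.304,0,0.751,0,0,0,4],[0.304,0,0.751,0,0,0,4],[0.304,0,0.751,0,0,0,4],[0.304,0,0.751,0,0,0,4],[0.304,0,0.751,0,0,0,4]],
])

```text
clock: 35.98
tool_pos: [0.4183, -0.3183, 0.1974]
orientation: [179.9, 22.0, -131.2]
force: [-0.5, 2.0, 0.3]
opening: 0.0401
gripper_force: 0.0
```

```bash
cat > dr.py <<'E'
import sys
from h import *
# target x y z roll pitch yaw -> rotvec (tool) and shift cm (tool)
v=list(map(float,sys.argv[1:7])); o=ctrl.get_obs(); Rm=R.from_euler('xyz',o["orientation"],degrees=True)
print("rot",(Rm.inv()*R.from_euler('xyz',v[3:],degrees=True)).as_rotvec().round(3),"cm",(100*Rm.inv().apply(np.array(v[:3])-o["tool_pos"])).round(2)); obs()
E
python3 dr.py .50 -.419 .2 180 12 -182.5
```

```text
rot [0.263 0.162 0.857] cm [  1.93 -12.78  -1.07]
35.9833 [ 0.4183 -0.3183  0.1974] [ 179.92   22.02 -131.23] [-33.5   9.9 -11.8 -23.8 -67.1   1.4] 0.040074468972933125 [-0.5  2.   0.3]
```

Request:
play_rows([
  [[0.26,0.16,0.857,1.9,-12.8,-1.1,4],[0.26,0.16,0.857,1.9,-12.8,-1.1,4],[0.26,0.16,0.857,1.9,-12.8,-1.1,4],[0.26,0.16,0.857,1.9,-12.8,-1.1,4],[0.26,0.16,0.857,1.9,-12.8,-1.1,4],[0.26,0.16,0.857,1.9,-12.8,-1.1,4],[0.26,0.16,0.857,1.9,-12.8,-1.1,4],[0.26,0.16,0.857,1.9,-12.8,-1.1,4]],
])

```text
clock: 36.65
tool_pos: [0.5018, -0.4186, 0.1997]
orientation: [179.8, 11.9, 177.5]
force: [-1.0, 0.4, -0.4]
opening: 0.0401
gripper_force: 0.0
```

Request:
play_rows([
  [[0,0,0,0,0,0,3.2],[0,0,0,0,0,0,3.2],[0,0,0,0,0,0,3.2]],
])

```text
clock: 36.9
tool_pos: [0.5017, -0.4195, 0.2005]
orientation: [179.8, 12.0, 177.8]
force: [-0.1, -0.5, 0.4]
opening: 0.0327
gripper_force: 0.0
```

```bash
python3 dr.py .566 -.419 .08 180 12 -182.5
python3 - <<'E'
from h import *
s=shot("wrist","w14.png"); find(s,["forceps"],.005,2)
a=s["color"].astype(int); x0,x1,y0,y1=220,340,60,235
g=a.sum(2)[y0:y1,x0:x1]; m=(g>np.percentile(g,85)+0)&(g>260); P=np.argwhere(m)[:,::-1]+[x0,y0]
W=np.array([w(s,u,v,.006) for u,v in P])[:,:2]; c=W.mean(0); e=np.linalg.eigh(np.cov(W.T))[1][:,1]; q=(W-c)@e
print(len(P),c.round(4),"ends",(c+e*q.min()).round(4),(c+e*q.max()).round(4),np.degrees(np.arctan2(e[1],e[0])).round(2),P.min(0),P.max(0))
E
```

```text
rot [0.005 0.001 0.006] cm [-3.77  0.24 13.12]
36.9 [ 0.5017 -0.4195  0.2005] [179.81  12.03 177.85] [-25.9  14.4 -10.1  -6.1 -54.7 -63.1] 0.032742506366644074 [-0.1 -0.5  0.4]
forceps 0.81 [283 229   9  32] [ 0.611 -0.417  0.005]
forceps 0.22 [346  56  27  35] [ 0.439 -0.349  0.005]
3111 [ 0.5023 -0.4251] ends [ 0.5973 -0.4016] [ 0.4188 -0.4458] -166.1 [220  60] [339 234]
```

Request:
play_rows([
  [[0,0,0,-1,0.1,3,3.2],[0,0,0,-3.8,0.1,7,3.2],[0,0,0,-3.8,0.1,11,3.2],[0,0,0,-3.8,0.1,13.1,3.2],[0,0,0,-3.8,0.1,13.1,3.2],[0,0,0,-3.8,0.1,13.1,3.2],[0,0,0,-3.8,0.1,13.1,3.2]],
])

```text
clock: 37.58
tool_pos: [0.5666, -0.4217, 0.0828]
orientation: [179.9, 12.2, 177.7]
force: [0.2, -0.1, 0.9]
opening: 0.032
gripper_force: 0.0
```

```bash
python3 dr.py .566 -.419 .0035 180 12 -182.5
python3 - <<'E'
from h import *
s=shot("wrist","w15.png"); find(s,["forceps"],.005,2)
print(px(s,(.566,-.419,.005)),px(s,(.53,-.4175,.005)),px(s,(.503,-.4165,.005)))
a=s["color"].astype(int)
for v in range(130,236,15):
    r=a[v,220:340]; k=np.where(r.sum(1)>300)[0]+220; print(v,k.min() if len(k) else None,k.max() if len(k) else None,[w(s,u,v,.005).round(4)[:2].tolist() for u in ([k.min(),k.max()] if len(k) else [])])
E
```

```text
rot [0.002 0.003 0.004] cm [1.74 0.25 7.74]
37.5833 [ 0.5666 -0.4217  0.0828] [179.91  12.16 177.74] [-23.5  24.9 -11.4  -6.6 -42.6 -64.4] 0.03199611962910516 [ 0.2 -0.1  0.9]
forceps 0.86 [279 136  18 130] [ 0.571 -0.418  0.005]
[286.13375916 194.98713018] [286.583188   141.37853132] [286.75058037  95.85961589]
130 270 310 [[0.5226, -0.4273], [0.5235, -0.403]]
145 279 294 [[0.5321, -0.4223], [0.5325, -0.413]]
160 276 339 [[0.5417, -0.4246], [0.5432, -0.3849]]
175 274 339 [[0.5517, -0.4263], [0.5533, -0.3846]]
190 273 339 [[0.5621, -0.4275], [0.5638, -0.3842]]
205 247 335 [[0.5723, -0.4454], [0.5746, -0.3866]]
220 221 333 [[0.5829, -0.4641], [0.5859, -0.3876]]
235 220 338 [[0.5946, -0.4661], [0.5979, -0.3839]]
```

Request:
play_rows([
  [[0,0,0,0.6,0.3,2.5,3.2],[0,0,0,1.2,0.3,5,3.2],[0,0,0,1.5,0.3,6.6,3.2],[0,0,0,1.7,0.3,7.6,3.2],[0,0,0,1.7,0.3,7.7,3.2],[0,0,0,1.7,0.3,7.7,3.2],[0,0,0,1.7,0.3,7.7,3.2]],
])

```text
clock: 38.27
tool_pos: [0.5667, -0.4181, 0.0041]
orientation: [179.9, 12.2, 177.7]
force: [0.4, 0.1, 0.1]
opening: 0.0318
gripper_force: 0.0
```

Request:
play_rows([
  [[0,0,0,0,0,0,0.4],[0,0,0,0,0,0,0.4],[0,0,0,0,0,0,0.4],[0,0,0,0,0,0,0.4],[0,0,0,0,0,0,0.4],[0,0,0,0,0,0,0.4]],
])

```text
clock: 38.77
tool_pos: [0.5661, -0.4176, 0.0028]
orientation: [179.9, 12.1, 177.7]
force: [-1.7, 0.4, 6.9]
opening: 0.0141
gripper_force: 30.0
```

```bash
python3 dr.py .566 -.418 .05 180 12 -182.3;python3 dr.py .43 -.36 .17 180 12 -182.3
```

```text
rot [0.002 0.002 0.   ] cm [-0.98 -0.03 -4.61]
38.7667 [ 0.5661 -0.4176  0.0028] [179.86  12.12 177.72] [-23.2  30.1 -14.9  -7.9 -34.  -62.9] 0.014132274670832959 [-1.7  0.4  6.9]
rot [0.002 0.002 0.   ] cm [ 10.01   5.26 -19.24]
38.7667 [ 0.5661 -0.4176  0.0028] [179.86  12.12 177.72] [-23.2  30.1 -14.9  -7.9 -34.  -62.9] 0.014132274670832959 [-1.7  0.4  6.9]
```

Request:
play_rows([
  [[0,0,0,-0.5,0,-2.3,0.4],[0,0,0,-1,0,-4.6,0.4],[0,0,0,10,5.3,-19.2,0.4],[0,0,0,10,5.3,-19.2,0.4],[0,0,0,10,5.3,-19.2,0.4],[0,0,0,10,5.3,-19.2,0.4],[0,0,0,10,5.3,-19.2,0.4],[0,0,0,10,5.3,-19.2,0.4]],
])

```text
clock: 39.43
tool_pos: [0.4283, -0.3591, 0.1734]
orientation: [180.0, 12.4, 177.7]
force: [0.5, -0.3, -0.2]
opening: 0.0146
gripper_force: 30.0
```

Request:
play_rows([
  [[-0.165,0,-0.771,0,0,0,0.4],[-0.165,0,-0.771,0,0,0,0.4],[-0.165,0,-0.771,0,0,0,0.4],[-0.165,0,-0.771,0,0,0,0.4],[-0.165,0,-0.771,0,0,0,0.4],[-0.165,0,-0.771,0,0,0,0.4],[-0.165,0,-0.771,0,0,0,0.4],[-0.165,0,-0.771,0,0,0,0.4]],
])

```text
clock: 40.1
tool_pos: [0.4303, -0.3599, 0.1682]
orientation: [179.8, 12.2, -137.1]
force: [0.3, 0.3, -0.2]
opening: 0.0144
gripper_force: 30.0
```

Request:
play_rows([
  [[-0.165,0,-0.771,0,0,0,0.4],[-0.165,0,-0.771,0,0,0,0.4],[-0.165,0,-0.771,0,0,0,0.4],[-0.165,0,-0.771,0,0,0,0.4],[-0.165,0,-0.771,0,0,0,0.4],[-0.165,0,-0.771,0,0,0,0.4],[-0.165,0,-0.771,0,0,0,0.4],[-0.165,0,-0.771,0,0,0,0.4]],
])

```text
clock: 40.77
tool_pos: [0.4303, -0.3593, 0.1683]
orientation: [179.9, 12.3, -91.9]
force: [-0.6, 0.2, -0.0]
opening: 0.0142
gripper_force: 30.0
```

```bash
python3 dr.py .43 -.1 .17 180 12 -92;python3 dr.py .43 .03 .17 180 12 -92
```

```text
rot [0.002 0.004 0.002] cm [-25.36   0.89   5.33]
40.7667 [ 0.4303 -0.3593  0.1683] [179.93  12.26 -91.91] [-27.9  17.6  -7.8 -11.6 -70.4  30.5] 0.014232570143516957 [-0.6  0.2 -0. ]
rot [0.002 0.004 0.002] cm [-38.06   1.32   8.09]
40.7667 [ 0.4303 -0.3593  0.1683] [179.93  12.26 -91.91] [-27.9  17.6  -7.8 -11.6 -70.4  30.5] 0.014232570143516957 [-0.6  0.2 -0. ]
```

Request:
play_rows([
  [[0,0,0,-25.4,0.9,5.3,0.4],[0,0,0,-25.4,0.9,5.3,0.4],[0,0,0,-25.4,0.9,5.3,0.4],[0,0,0,-25.4,0.9,5.3,0.4],[0,0,0,-25.4,0.9,5.3,0.4],[0,0,0,-25.4,0.9,5.3,0.4],[0,0,0,-25.4,0.9,5.3,0.4],[0,0,0,-25.4,0.9,5.3,0.4]],
])

```text
clock: 41.43
tool_pos: [0.4294, -0.0973, 0.1717]
orientation: [-179.9, 12.3, -91.9]
force: [0.1, -0.2, -0.7]
opening: 0.0144
gripper_force: 30.0
```

Request:
play_rows([
  [[0,0,0,-12.7,0.4,2.8,0.4],[0,0,0,-12.7,0.4,2.8,0.4],[0,0,0,-12.7,0.4,2.8,0.4],[0,0,0,-12.7,0.4,2.8,0.4],[0,0,0,-12.7,0.4,2.8,0.4],[0,0,0,-12.7,0.4,2.8,0.4],[0,0,0,-12.7,0.4,2.8,0.4]],
])

```text
clock: 42.02
tool_pos: [0.4301, 0.0291, 0.1706]
orientation: [180.0, 12.2, -92.0]
force: [0.2, -0.5, -0.3]
opening: 0.0144
gripper_force: 30.0
```

```bash
python3 dr.py .4317 .0697 .08 180 12.26 -92
python3 - <<'E'
from seg import *
s=shot("wrist","w16.png"); seg(s,box=(60,245,100,460)); find(s,["forceps"],.165,2)
cv2.imwrite("pics/w16c.png",cv2.resize(s["color"],None,fx=1.4,fy=1.4)[:,:,::-1])
E
```

```text
rot [ 0.    -0.001 -0.   ] cm [-2.05 -0.02  9.71]
42.0167 [0.4301 0.0291 0.1706] [179.98  12.22 -92.03] [ 18.9   0.2 -28.3 -13.5 -57.9 -14.1] 0.014405043263287239 [ 0.2 -0.5 -0.3]
[168 123   9  11  50] [171.4 128.3] [ 0.5194 -0.0014  0.018 ]
[ 180  126   61   62 2919] [209.5 156.2] [0.4914 0.0231 0.018 ]
[263 171  15  14 100] [269.8 177.3] [0.4416 0.0438 0.018 ]
[281 171   6   8  41] [283.5 175. ] [0.4297 0.0421 0.018 ]
[290 172  12  14  76] [295.9 178.3] [0.4191 0.0455 0.018 ]
[272 233  22   8 135] [282.3 236.7] [0.4329 0.1034 0.018 ]
forceps 0.96 [266 175  33 160] [0.43  0.028 0.165]
```

View pics/w16c.png

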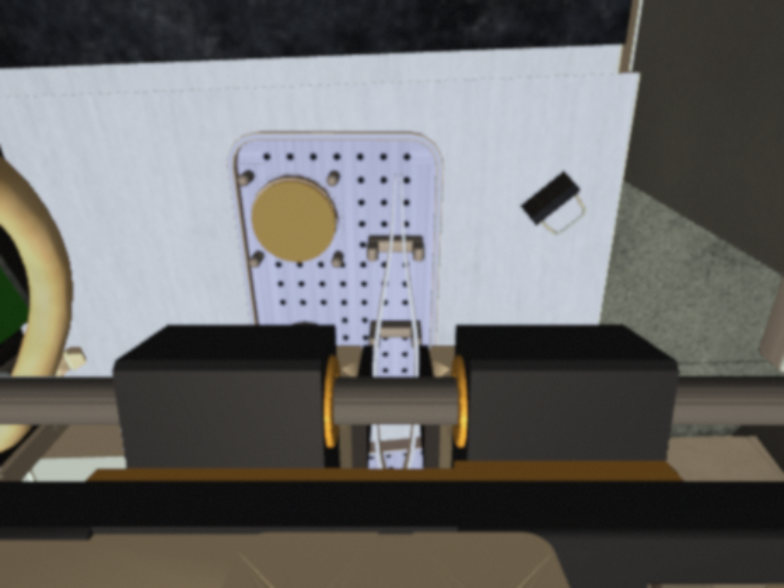

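The forceps are held lengthwise over the plating cradle, with the near support at (396,245) and the far one at (395,328). The dish sits within its pegs at (294,220).

Request:
play_rows([
  [[0,0,0,-1,0,3,0.4],[0,0,0,-2,0,6,0.4],[0,0,0,-2.05,0,8.5,0.4],[0,0,0,-2.05,0,9.7,0.4],[0,0,0,-2.05,0,9.7,0.4],[0,0,0,-2.05,0,9.7,0.4],[0,0,0,-2.05,0,9.7,0.4]],
])

```text
clock: 42.7
tool_pos: [0.4322, 0.0701, 0.0811]
orientation: [-179.9, 12.2, -92.0]
force: [-0.6, -0.8, 0.5]
opening: 0.0139
gripper_force: 30.0
```

```bash
python3 dr.py .4317 .0697 .028 180 12.26 -92
python3 - <<'E'
from h import *
s=shot("wrist","w17.png"); find(s,["forceps"],.08,2)
o=ctrl.get_obs()["tool_pos"]; print(px(s,(o[0]-.002,o[1]-.064,o[2])), px(s,(.4317+.011-.001,.0397,.038)),px(s,(.4317-.011-.001,.0397,.038)))
cv2.imwrite("pics/w17c.png",cv2.resize(s["color"][60:260,200:370],None,fx=4,fy=3,interpolation=2)[:,:,::-1])
E
```

```text
rot [-0.001 -0.     0.   ] cm [1.17 0.05 5.18]
42.7 [0.4322 0.0701 0.0811] [-179.95   12.24  -91.97] [ 24.1   7.  -34.3 -15.8 -44.3 -15.2] 0.013897021616326572 [-0.6 -0.8  0.5]
forceps 0.63 [269 170  29 165] [0.432 0.065 0.08 ]
[282.27423564 128.89990715] [263.29448097 171.72775939] [304.13419217 170.41828545]
```

View pics/w17c.png

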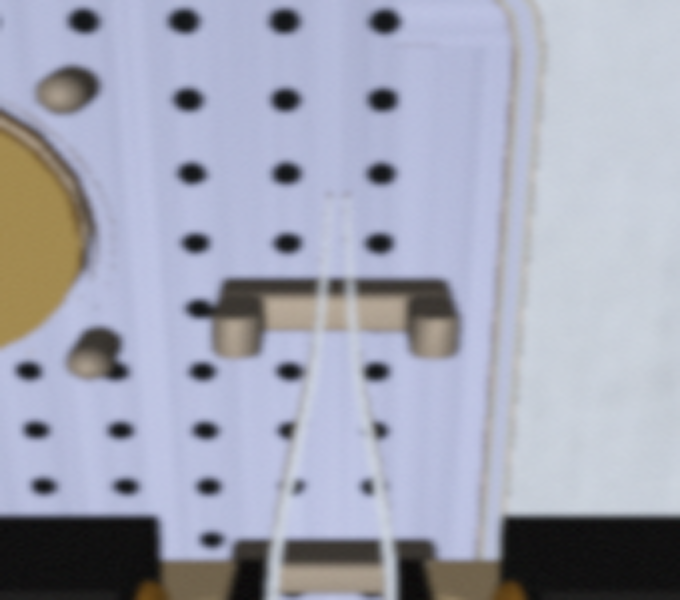

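The forceps' tips are at (337,195), midway between the prongs at (237,330) and (434,330), so they line up with the slot. I'm lowering them.

Request:
play_rows([
  [[0,0,0,0.3,0.05,1.3,0.4],[0,0,0,0.6,0.05,2.6,0.4],[0,0,0,0.9,0.05,3.8,0.4],[0,0,0,1.1,0.05,4.7,0.4],[0,0,0,1.17,0.05,5.2,0.4],[0,0,0,1.17,0.05,5.2,0.4],[0,0,0,1.17,0.05,5.2,0.4]],
])

```text
clock: 43.38
tool_pos: [0.4312, 0.0704, 0.0274]
orientation: [-180.0, 12.2, -91.9]
force: [1.7, 0.1, 0.2]
opening: 0.0144
gripper_force: 30.0
```

Request:
play_rows([
  [[0,0,0,0,0,0,0.4],[0,0,0,0,0,0,2.6],[0,0,0,0,0,0,2.6],[0,0,0,0,0,0,2.6],[0,0,0,0,0,0,2.6]],
])

```text
clock: 43.8
tool_pos: [0.431, 0.0704, 0.0272]
orientation: [-180.0, 12.2, -91.9]
force: [0.2, -1.0, 0.6]
opening: 0.0251
gripper_force: 0.0
```

Request:
play_rows([
  [[0,0,0,-0.4,0,-2,2.6],[0,0,0,-1.2,0,-5.5,2.6],[0,0,0,-3.2,0,-15,2.6],[0,0,0,-3.2,0,-15,2.6],[0,0,0,-3.2,0,-15,2.6],[0,0,0,-3.2,0,-15,2.6],[0,0,0,-3.2,0,-15,2.6]],
])

```text
clock: 44.38
tool_pos: [0.4312, 0.0701, 0.1815]
orientation: [-179.9, 12.3, -91.9]
force: [-1.9, -1.0, -0.9]
opening: 0.0261
gripper_force: 0.0
```

Run:
```python
from h import *
obs(); s=shot("wrist","w18.png"); find(s,["forceps"],.028,1); find(s,["dish"],.02,1)
t=shot("scene"); find(t,["forceps","sample_tube","vial","jar","dish","bung","marker"],.02,2)
cv2.imwrite("pics/s19.png",np.vstack([cv2.resize(t["color"][160:260,80:280],(800,400),interpolation=2),cv2.resize(s["color"][60:250,150:530],(400,200))[:, :].repeat(1,0) if 0 else cv2.copyMakeBorder(cv2.resize(s["color"][60:250,150:530],(400,200),interpolation=3),0,0,0,400,0)])[:,:,::-1])
```

```text
44.3833 [0.4312 0.0701 0.1815] [-179.85   12.32  -91.88] [ 24.5  -0.8 -27.9 -13.  -57.9 -20. ] 0.026075714246577734 [-1.9 -1.  -0.9]
forceps 0.82 [276 119  17 108] [0.43  0.082 0.028]
dish 0.97 [176  71  63  68] [0.491 0.024 0.02 ]
forceps 0.67 [195 244   2   1] [0.429 0.032 0.02 ]
sample_tube 0.65 [114 193  25  22] [0.4   0.298 0.02 ]
dish 0.66 [274 270  15  11] [ 0.497 -0.205  0.02 ]
dish 0.66 [352 350  34  32] [ 0.443 -0.494  0.02 ]
bung 0.54 [310 324  10  12] [ 0.436 -0.357  0.02 ]
marker 0.63 [326 266  29  40] [ 0.567 -0.337  0.02 ]
```

View pics/s19.png

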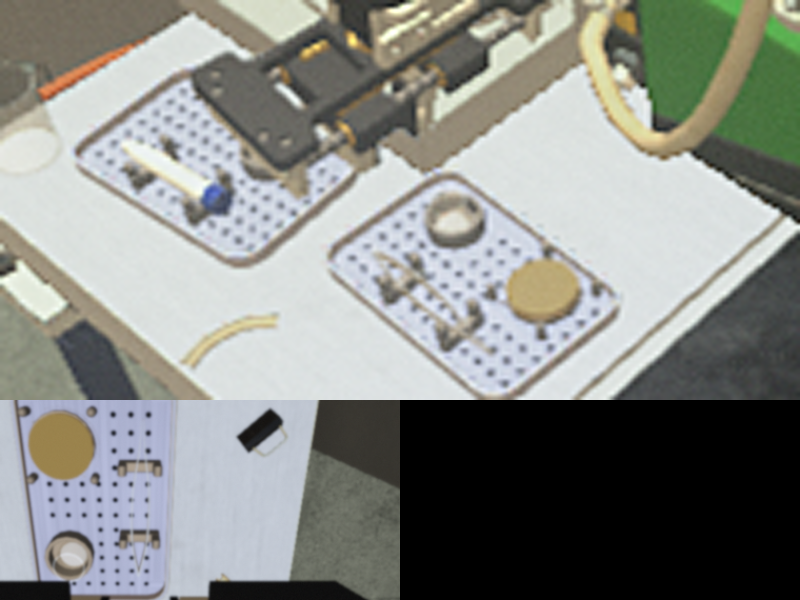

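The crop shows the tube on both supports, with its cap at (213,195). The forceps lie on both of theirs, from (375,255) to (490,350). The jar is in its cup at (455,218) and the dish in its seat. I'll check the centring in numbers.

Run:
```python
from h import *
t=shot("scene")
for n,A,B,z,m in(("forc",(173.8,223.8),(202.5,247.5),.028,(.4317,.0697)),("tube",(110.8,195.3),(135.5,210),.034,(.390,.2952))):
    a,b=w(t,*A,z),w(t,*B,z); print(n,a.round(3),b.round(3),((a+b)/2).round(4),m)
print("jar px",px(t,(.495,.1163,.028)),80+455/4,160+215/4)
```

```text
forc [0.434 0.126 0.028] [0.428 0.006 0.028] [0.4311 0.066  0.028 ] (0.4317, 0.0697)
tube [0.385 0.346 0.034] [0.396 0.244 0.034] [0.3904 0.295  0.034 ] (0.39, 0.2952)
jar px [192.97082607 212.88559334] 193.75 213.75
```

All within tolerance, and the arm is clear of everything.

```bash
python3 -c "
from h import *
print(ctrl.close_job())"
```

```text
the job is handed in; nothing more can be done
None
```

Both kits are made up and the job is handed in after about 44 s of robot time. The pictures and position checks before hand-in showed all five items in their holders and the bung and marker where they started; `close_job()` returned no verdict.

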